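Line up the casting flasks for pouring

ROBOT

A 6-joint arm with a two-finger parallel gripper is mounted at the origin on the work surface. World frame = base frame: x ahead of the robot, y to its left, z up, the work surface at z = 0. Lengths are in m, angles in rad, forces in N, time in s.
With the tool pointing down it reaches from about 0.3 to 0.825 m from the base axis. Payload 5.4 kg.
Tool frame: the origin (TCP) lies between the finger pads; the fingertips stand 17 mm ahead of it and the grasp point (between the pads) lies 2 mm behind it; z points along the fingers, y is the line along which they close (so a half turn about z gives the same grasp; the last joint's range is limited). The gripper opens to 92 mm and grips with 3 to 60 N. Pads are 20 mm wide; open, the fingers measure 128 mm over their backs; the gripper's body (75 mm by 189 mm) begins 69 mm behind the grasp point.
Start: joints at [1.018, 0.158, 1.597, -0, 1.386, -0.21], TCP at [0.193, 0.542, 0.193] pointing down, gripper open.
Joint ranges: [-2.91, 2.91], [-0.94, 2.29], [0.18, 2.7], [-1.29, 4.43], [0.17, 2.64], [-3, 3]. Speed limits (rad/s): [2.57, 2.57, 3.14, 3.14, 3.14, 3.14].

INTERFACE

Orientations are given as a rotation vector (axis times angle).
In Python, from plant import observe, read_camera, get_calibration, hand_in gives the robot as it stands.
- The arm moves only by the tool carry_out, never from a script. Its argument "plan" is a list of rows, each an object of numbers: "fingers": the finger opening in m, from 0 to 0.0919; "tx", "ty", "tz": the shift along the tool's x, y, z in m; "wx", "wy", "wz": the turn, a rotation vector about the tool's x, y, z in degrees. A call has 1 to 12 rows; each row shifts and turns the commanded pose from where the row before left it, along the tool's axes as they then stand; what a row does not reach is not made up. A row lasts 1/12 s, in which the tool goes at most 41.7 mm and 7.16 degrees, less where a joint would pass 70% of its speed; a pose out of reach is approached as far as the arm can. A call with a gripper value outside its range is refused whole. The fingers move at their own pace and stop on an object; "grip_force" is the grip in N (left out, the last holds). Time passes only in rows, so rows that do not move let the fingers close. It gives the time, the measured TCP pose, the force, the opening and the grip force at its end, in the units of the state.
- observe(): the state, without advancing time (a new reading comes with each control period).
- read_camera(name): name is "scene" or "top"; returns the picture (384x512x3 uint8, red, green, blue); there is no depth.
- get_calibration(name): a dict with "fovy" (degrees; the focal length in pixels is half the picture's height over the tangent of half this angle, whatever the lens; pixels are square), "cx", "cy" (the principal point, pixels), "rvec" (rotation vector, rad) and "tvec" (3), from world to camera coordinates, as OpenCV has them. Camera axes: x right, y down, z forward; pixel columns grow to the right and rows downward; lengths in m; the calibration is good to about 2 mm. A picture is of the moment at which its call begins. get_calibration takes no time and is no camera call.
- hand_in(): hands the job in; it is judged then, once.
The state is a dict: "time": time; "qpos": joint angles; "joint_velocities": joint speeds; "tau": joint torques, N m; "position": TCP position; "tcp_rot": TCP orientation; "wrist_force": force on the tool from outside, world axes, zero at the start; "ft_torque": the same for the moment, N m; "gripper_width": finger opening in m; "grip_force": force on a finger pad.
Only numpy, scipy, OpenCV 4.12 (cv2) and the standard library are available. Lean on these libraries where they do the work, as an engineer would, in place of code of your own. Each camera call takes 0.05 s, during which the arm holds its last target. There are 200 camera calls.

TASK

Line up the four sand-filled casting flasks for pouring, one centred on each of the four dark tiles: the smallest on the tile next to the melting dish, then growing in size along the row to the largest on the tile next to the ingot mould. Keep every flask upright, set it down without dropping it, and leave all four standing free.

Things in the scene. Friction and masses are not known exactly. Their poses are not given: they have to be found in the camera images.
- flask1: the smallest flask: upright aluminium cylinder (two ring halves with a fine joint line) filled with red-brown casting sand, a pouring funnel in the middle of its top; diameter 40 mm, height 42 mm, 130 g give or take a quarter; round, so any grasp yaw will do. Loose. Origin at the centre of its underside, z up along its axis
- flask2: the second smallest flask: upright aluminium cylinder (two ring halves with a fine joint line) filled with red-brown casting sand, a pouring funnel in the middle of its top; diameter 48 mm, height 52 mm, 210 g give or take a quarter; round, so any grasp yaw will do. Loose. Origin at the centre of its underside, z up along its axis
- flask3: the second largest flask: upright aluminium cylinder (two ring halves with a fine joint line) filled with red-brown casting sand, a pouring funnel in the middle of its top; diameter 56 mm, height 62 mm, 320 g give or take a quarter; round, so any grasp yaw will do. Loose. Origin at the centre of its underside, z up along its axis
- flask4: the largest flask: upright aluminium cylinder (two ring halves with a fine joint line) filled with red-brown casting sand, a pouring funnel in the middle of its top; diameter 64 mm, height 72 mm, 460 g give or take a quarter; round, so any grasp yaw will do. Loose. Origin at the centre of its underside, z up along its axis
- tile1: the tile at the left (+y) end of the row as seen from the robot: fixed dark slate tile 84 x 84 x 5 mm with a light scribed cross at its middle and short ticks at the middles of its edges. The four tiles lie 92 mm apart in a straight row on a cream board 15 mm thick, so that their tops are 20 mm above the table. Origin at the centre of the tile's underside; y runs along the row, x across it, z up
- tile2: second tile from the left as seen from the robot: fixed dark slate tile 84 x 84 x 5 mm with a light scribed cross at its middle and short ticks at the middles of its edges. The four tiles lie 92 mm apart in a straight row on a cream board 15 mm thick, so that their tops are 20 mm above the table. Origin at the centre of the tile's underside; y runs along the row, x across it, z up
- tile3: third tile from the left as seen from the robot: fixed dark slate tile 84 x 84 x 5 mm with a light scribed cross at its middle and short ticks at the middles of its edges. The four tiles lie 92 mm apart in a straight row on a cream board 15 mm thick, so that their tops are 20 mm above the table. Origin at the centre of the tile's underside; y runs along the row, x across it, z up
- tile4: the tile at the right (-y) end of the row as seen from the robot: fixed dark slate tile 84 x 84 x 5 mm with a light scribed cross at its middle and short ticks at the middles of its edges. The four tiles lie 92 mm apart in a straight row on a cream board 15 mm thick, so that their tops are 20 mm above the table. Origin at the centre of the tile's underside; y runs along the row, x across it, z up
- dish: white ceramic melting dish (80 mm across, 22 mm high) with brass grains in it and a long wooden handle pointing away from the robot, fixed on the board at one end of the row of tiles: beyond tile1 or beyond tile4, 98 mm from that tile's centre. A dark iron ingot mould (95 x 50 x 26 mm) stands at the other end. Origin at the centre of the dish's underside

How it is judged:
At the end, for the whole second after the job is handed in: Counting tiles from the melting dish, the flasks stand smallest, second smallest, second largest, largest, each within 14 mm of its tile's centre, standing on the tile, upright to 0.08 rad (about 4.5 degrees), at rest and let go (((horizontal distance between dish and tile1 below 0.2 m and horizontal distance between flask1 and tile1 below 0.014 m and z of flask1 in the frame of tile1 between 0.001 and 0.009 m and horizontal distance between flask2 and tile2 below 0.014 m and z of flask2 in the frame of tile2 between 0.001 and 0.009 m and horizontal distance between flask3 and tile3 below 0.014 m and z of flask3 in the frame of tile3 between 0.001 and 0.009 m and horizontal distance between flask4 and tile4 below 0.014 m and z of flask4 in the frame of tile4 between 0.001 and 0.009 m) or (horizontal distance between dish and tile4 below 0.2 m and horizontal distance between flask1 and tile4 below 0.014 m and z of flask1 in the frame of tile4 between 0.001 and 0.009 m and horizontal distance between flask2 and tile3 below 0.014 m and z of flask2 in the frame of tile3 between 0.001 and 0.009 m and horizontal distance between flask3 and tile2 below 0.014 m and z of flask3 in the frame of tile2 between 0.001 and 0.009 m and horizontal distance between flask4 and tile1 below 0.014 m and z of flask4 in the frame of tile1 between 0.001 and 0.009 m)) and angle between each of flask1, flask2, flask3, flask4's own z axis and vertical below 0.08 rad and linear speed of each of flask1, flask2, flask3, flask4 below 0.02 m/s and angular speed of each of flask1, flask2, flask3, flask4 below 0.2 rad/s); the robot touches nothing.
It fails at once if a flask was tipped: it leaned more than about 25 degrees (angle between any of flask1, flask2, flask3, flask4's own z axis and vertical above 0.44 rad).
It fails at once if a flask was dropped: it fell freely by more than about 2 cm ((linear speed of flask1 above 0.62 m/s and contact force between the fingers and flask1 below 0.02 N) or (linear speed of flask2 above 0.62 m/s and contact force between the fingers and flask2 below 0.02 N) or (linear speed of flask3 above 0.62 m/s and contact force between the fingers and flask3 below 0.02 N) or (linear speed of flask4 above 0.62 m/s and contact force between the fingers and flask4 below 0.02 N)).
It also fails if it takes over 93 s, if anything falls off the work surface, if the arm or the gripper's body presses on something with over 40 N, if the wrist force passes 120 N, or if a joint passes its speed limit or range.

## Working session

There is one attempt and no reset: what is moved stays moved. The work goes in short steps, Python scripts to look and compute and a tool call to move; the robot and the scene stay as the last step left them, time stands still between calls to the robot, and variables do not carry over. Pictures are saved under pics/ and viewed, at most 14 in all, crops included, and the job is handed in when it is done.

Besides the shell and the picture viewer there is one more tool, called after ">>>" in YAML: its name, and indented under it one key for each argument. carry_out: Moves the arm, as the interface text tells. Its arguments: {"type":"object","properties":{"plan":{"type":"array","items":{"type":"object","properties":{"fingers":{"type":"number"},"tx":{"type":"number"},"ty":{"type":"number"},"tz":{"type":"number"},"wx":{"type":"number"},"wy":{"type":"number"},"wz":{"type":"number"}}}},"grip_force":{"type":"number"}},"required":["plan"]}

```bash
mkdir -p pics; python3 - <<'E'
from plant import *
import cv2
for n in("scene","top"):
    im=read_camera(n); cv2.imwrite(f"pics/{n}0.png",im[:,:,::-1]); print(n,get_calibration(n))
print(observe())
E
```

```text
scene {'fovy': 56.61956665035972, 'cx': 259.59043424685945, 'cy': 194.6061225086831, 'rvec': array([ 2.19745372,  1.06034768, -0.42585317]), 'tvec': array([-0.34611062, -0.27740131,  1.28332624])}
top {'fovy': 50.38889517483385, 'cx': 252.05951317891245, 'cy': 193.35628675252096, 'rvec': array([ 2.19461308, -2.16278156,  0.12954639]), 'tvec': array([-0.02298097,  0.55773276,  0.95168095])}
{'time': 0.1, 'qpos': array([ 1.01787690e+00,  1.58957239e-01,  1.59807266e+00, -1.52728044e-05,
        1.38622639e+00, -2.10122892e-01]), 'joint_velocities': array([ 6.60356340e-05, -8.13264361e-04, -2.52917737e-03,  1.90639765e-03,
        1.43952112e-03,  4.07498973e-04]), 'tau': array([-9.77100608e-04, -3.86505067e+01, -3.22960031e+01,  7.02556386e-02,
        3.39870807e-02, -5.97186045e-05]), 'position': array([0.19298807, 0.54101453, 0.19175045]), 'tcp_rot': array([-5.35723174e-01, -3.09496286e+00,  2.43364306e-03]), 'wrist_force': array([ 0.02922447,  0.16875298, -0.29024369]), 'ft_torque': array([ 0.0069965 , -0.02349096, -0.01579919]), 'grip_force': 0.0, 'gripper_width': 0.09200426120279732}
```

View pics/scene0.png

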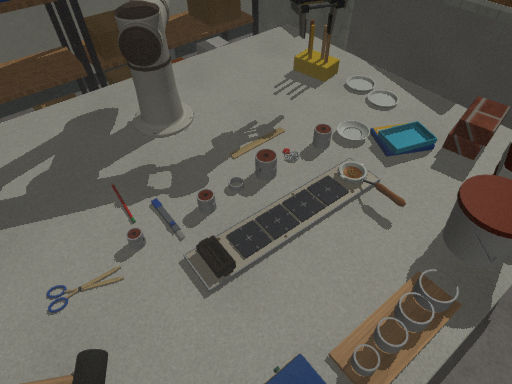

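View pics/top0.png

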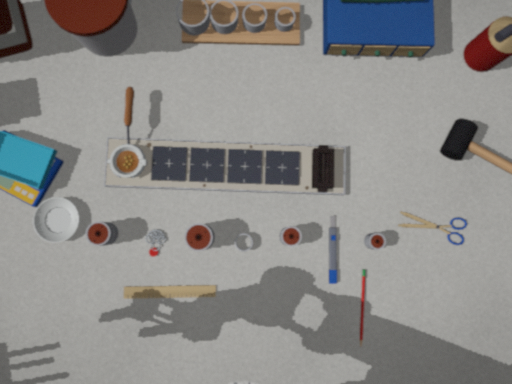

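The top view shows the dish at (127,160), so it is beyond tile1. The tiles are at about (169,163), (207,165), (245,167) and (283,168), and the mould is at (323,168). The red flask tops, from left to right:

| Pixel | Flask |
|---|---|
| (98,233) | flask3 |
| (199,237) | flask4 |
| (291,236) | flask2 |
| (377,240) | flask1 |

In the scene view the same flasks are at (322,130), (265,157), (205,195) and (135,233). Next I'll segment them and triangulate.

```bash
cat > h.py <<'E'
from plant import *
import cv2, numpy as np
class Cam:
    def __init__(s,n):
        c=get_calibration(n); f=192/np.tan(np.radians(c['fovy'])/2)
        s.K=np.array([[f,0,c['cx']],[0,f,c['cy']],[0,0,1]]); s.R=cv2.Rodrigues(c['rvec'])[0]; s.t=c['tvec']
        s.P=s.K@np.c_[s.R,s.t]
    def plane(s,p,z):
        d=s.R.T@np.linalg.inv(s.K)@[p[0],p[1],1]; o=-s.R.T@s.t
        return o+d*(z-o[2])/d[2]
    def proj(s,X):
        q=s.P@np.r_[X,1]; return q[:2]/q[2]
S,T=Cam("scene"),Cam("top")
def tri(a,b):
    X=cv2.triangulatePoints(S.P,T.P,np.array(a,float),np.array(b,float))[:,0]; X=X[:3]/X[3]
    return X,np.linalg.norm(S.proj(X)-a),np.linalg.norm(T.proj(X)-b)
def near(mask,p,r=25):
    "filled hull of the mask component closest to p: centroid, area"
    cs,_=cv2.findContours(mask.astype(np.uint8),cv2.RETR_EXTERNAL,cv2.CHAIN_APPROX_NONE)
    cs=[c for c in cs if cv2.contourArea(c)>25]
    c=min(cs,key=lambda c:np.linalg.norm(c[:,0].mean(0)-p)); h=cv2.convexHull(c); m=cv2.moments(h)
    return np.array([m['m10'],m['m01']])/m['m00'],m['m00'],h
def red(im):
    r,g,b=[im[:,:,i].astype(int) for i in range(3)]
    return (r>1.6*g)&(r>50)
def dark(im): return (im.max(2)<75)
E
python3 - <<'E'
from h import *
s,t=read_camera("scene"),read_camera("top")
fs={3:((322,130),(98,233)),4:((265,157),(199,237)),2:((205,195),(291,236)),1:((135,233),(377,240))}
for k,(a,b) in sorted(fs.items()):
    A,B=near(red(s),a),near(red(t),b); X,e1,e2=tri(A[0],B[0])
    print(k,A[0].round(1),A[1],B[0].round(1),B[1],X.round(4),round(e1,2),round(e2,2))
ts=[((328,190),(169,163)),((304,204),(207,165)),((277,219),(245,167)),((250,237),(283,168))]
for k,(a,b) in enumerate(ts,1):
    A,B=near(dark(s),a),near(dark(t),b); X,e1,e2=tri(A[0],B[0])
    print('tile',k,A[0].round(1),A[1],B[0].round(1),B[1],X.round(4),round(e1,2),round(e2,2),T.plane(B[0],.02).round(4),S.plane(A[0],.02).round(4))
cv2.imwrite("pics/z.png",np.hstack([cv2.resize(s[160:260,60:400],None,fx=1.15,fy=1.15*1),])[:,:,::-1])
v=np.vstack([cv2.resize(t[125:265,70:400],(792,336)),cv2.resize(s[110:260,110:370],(792,457))[:260]])
cv2.imwrite("pics/z1.png",v[:,:,::-1])
E
```

```text
1 [133.9 233.1] 63.0 [377. 241.] 85.5 [ 0.4487 -0.3106  0.0394] 0.18 0.15
2 [205.1 194.7] 86.0 [290.9 236. ] 160.0 [ 0.4576 -0.1063  0.0488] 0.05 0.05
3 [323.  128.7] 67.5 [ 97.5 233. ] 259.5 [0.4581 0.3378 0.0585] 0.1 0.1
4 [265.8 155.3] 149.0 [198.  236.8] 382.0 [0.4528 0.1073 0.0687] 0.06 0.06
tile 1 [352.3 207.3] 2350.5 [168.8 162.8] 1014.5 [ 0.6644  0.2241 -0.0625] 11.82 10.6 [0.6303 0.1883 0.02  ] [0.7207 0.1905 0.02  ]
tile 2 [285.6 216. ] 3393.5 [206.9 164.3] 953.0 [ 0.6222  0.0802 -0.0175] 10.88 8.99 [0.628  0.0959 0.02  ] [0.6313 0.0305 0.02  ]
tile 3 [285.6 216. ] 3393.5 [244.7 165.6] 940.0 [0.631  0.0121 0.0318] 5.25 4.35 [0.6265 0.0038 0.02  ] [0.6313 0.0305 0.02  ]
tile 4 [243.1 269.4] 165.5 [282.4 167.1] 923.0 [ 0.6389 -0.1063 -0.0947] 4.33 3.28 [ 0.6244 -0.0881  0.02  ] [ 0.6909 -0.1533  0.02  ]
```

View pics/z1.png

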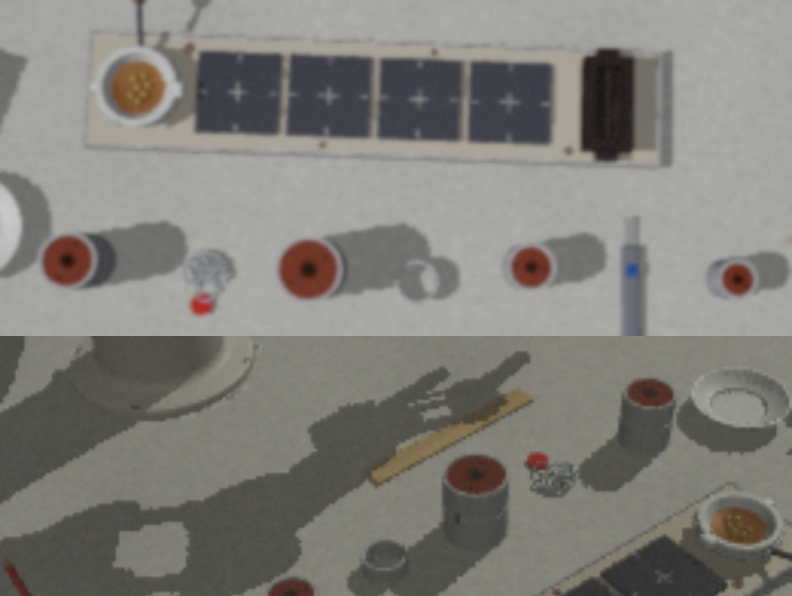

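The close-up confirms the layout: dish beyond tile1, mould beyond tile4, and nothing else near enough to get in the way of fingers closing along world x. The triangulated flask tops read about 3 mm low, which fits the calibration tolerance. I still need the tile heights from the scene view, plus the tool turn.

```bash
python3 - <<'E'
from h import *
from scipy.spatial.transform import Rotation as R
s,t=read_camera("scene"),read_camera("top")
for k,b in enumerate([(168.8,162.8),(206.9,164.3),(244.7,165.6),(282.4,167.1)],1):
    c0=S.proj(T.plane(b,.02)); 
    # scribed cross: brightest spot near the tile's middle in both views
    def cross(im,c,r):
        x,y=np.round(c).astype(int); g=im[y-r:y+r+1,x-r:x+r+1].mean(2); w=np.clip(g-np.median(g)-15,0,None)
        yy,xx=np.mgrid[-r:r+1,-r:r+1]; return np.array([x+(w*xx).sum()/w.sum(),y+(w*yy).sum()/w.sum()])
    a=cross(s,c0,6); bb=cross(t,b,7); X,e1,e2=tri(a,bb); print(k,c0.round(1),a.round(1),bb.round(1),X.round(4),round(e1,2),round(e2,2))
o=observe(); r=R.from_rotvec(o['tcp_rot']); D=R.from_matrix(np.array([[0,1,0],[1,0,0],[0,0,-1]]))
print((r.inv()*D).as_rotvec(degrees=True), r.as_matrix().round(3))
E
```

```text
1 [327.5 188.8] [327.  188.6] [168.5 162.8] [0.6296 0.1885 0.0203] 0.38 0.33
2 [303.  203.7] [303.2 203.5] [206.6 164.4] [0.628  0.0967 0.0198] 0.06 0.05
3 [276.8 219.8] [276.8 219.7] [244.1 165.8] [0.626 0.005 0.019] 0.15 0.12
4 [248.2 237.2] [248.5 237.2] [281.7 166.9] [ 0.6246 -0.0868  0.0193] 0.19 0.15
[-3.50656221e-02  1.40743935e-02  7.03577420e+01] [[-0.942  0.336 -0.   ]
 [ 0.336  0.942 -0.001]
 [ 0.    -0.001 -1.   ]]
```

Tile tops triangulate to about 0.0195 m, which matches the text. Now I'll turn the tool so it closes along world x.

>>> carry_out:
  plan:
    - {"wz": 7.036}
    - {"wz": 7.036}
    - {"wz": 7.036}
    - {"wz": 7.036}
    - {"wz": 7.036}
    - {"wz": 7.036}
    - {"wz": 7.036}
    - {"wz": 7.036}
    - {"wz": 7.036}
    - {"wz": 7.036}
    - {}
  grip_force: 15

```text
invalid input at $.plan[0]: expected keys fingers, tx, ty, tz, wx, wy, wz
```

>>> carry_out:
  plan:
    - {"fingers": 0.0919, "tx": 0, "ty": 0, "tz": 0, "wx": 0, "wy": 0, "wz": 7.036}
    - {"fingers": 0.0919, "tx": 0, "ty": 0, "tz": 0, "wx": 0, "wy": 0, "wz": 7.036}
    - {"fingers": 0.0919, "tx": 0, "ty": 0, "tz": 0, "wx": 0, "wy": 0, "wz": 7.036}
    - {"fingers": 0.0919, "tx": 0, "ty": 0, "tz": 0, "wx": 0, "wy": 0, "wz": 7.036}
    - {"fingers": 0.0919, "tx": 0, "ty": 0, "tz": 0, "wx": 0, "wy": 0, "wz": 7.036}
    - {"fingers": 0.0919, "tx": 0, "ty": 0, "tz": 0, "wx": 0, "wy": 0, "wz": 7.036}
    - {"fingers": 0.0919, "tx": 0, "ty": 0, "tz": 0, "wx": 0, "wy": 0, "wz": 7.036}
    - {"fingers": 0.0919, "tx": 0, "ty": 0, "tz": 0, "wx": 0, "wy": 0, "wz": 7.036}
    - {"fingers": 0.0919, "tx": 0, "ty": 0, "tz": 0, "wx": 0, "wy": 0, "wz": 7.036}
    - {"fingers": 0.0919, "tx": 0, "ty": 0, "tz": 0, "wx": 0, "wy": 0, "wz": 7.036}
    - {"fingers": 0.0919, "tx": 0, "ty": 0, "tz": 0, "wx": 0, "wy": 0, "wz": 0}
  grip_force: 20

```text
time: 1.22
position: [0.1933, 0.5414, 0.1925]
tcp_rot: [2.225, 2.218, -0.0]
wrist_force: [0.4, 0.3, -0.8]
gripper_width: 0.0914
grip_force: 0.0
```

>>> carry_out:
  plan:
    - {"fingers": 0.0919, "tx": -0.0185, "ty": 0.0241, "tz": 0, "wx": 0, "wy": 0, "wz": 0}
    - {"fingers": 0.0919, "tx": -0.0185, "ty": 0.0241, "tz": 0, "wx": 0, "wy": 0, "wz": 0}
    - {"fingers": 0.0919, "tx": -0.0185, "ty": 0.0241, "tz": 0, "wx": 0, "wy": 0, "wz": 0}
    - {"fingers": 0.0919, "tx": -0.0185, "ty": 0.0241, "tz": 0, "wx": 0, "wy": 0, "wz": 0}
    - {"fingers": 0.0919, "tx": -0.0185, "ty": 0.0241, "tz": 0, "wx": 0, "wy": 0, "wz": 0}
    - {"fingers": 0.0919, "tx": -0.0185, "ty": 0.0241, "tz": 0, "wx": 0, "wy": 0, "wz": 0}
    - {"fingers": 0.0919, "tx": -0.0185, "ty": 0.0241, "tz": 0, "wx": 0, "wy": 0, "wz": 0}
    - {"fingers": 0.0919, "tx": -0.0185, "ty": 0.0241, "tz": 0, "wx": 0, "wy": 0, "wz": 0}
    - {"fingers": 0.0919, "tx": -0.0185, "ty": 0.0241, "tz": 0, "wx": 0, "wy": 0, "wz": 0}
    - {"fingers": 0.0919, "tx": -0.0185, "ty": 0.0241, "tz": 0, "wx": 0, "wy": 0, "wz": 0}
    - {"fingers": 0.0919, "tx": -0.0185, "ty": 0.0241, "tz": 0, "wx": 0, "wy": 0, "wz": 0}
    - {"fingers": 0.0919, "tx": 0, "ty": 0, "tz": 0, "wx": 0, "wy": 0, "wz": 0}

```text
time: 2.22
position: [0.4621, 0.3347, 0.1926]
tcp_rot: [2.221, 2.219, 0.0]
wrist_force: [-0.2, -0.8, 0.0]
gripper_width: 0.0918
grip_force: 0.0
```

>>> carry_out:
  plan:
    - {"fingers": 0.0919, "tx": 0, "ty": 0, "tz": 0, "wx": 0, "wy": 0, "wz": 0}
    - {"fingers": 0.0919, "tx": 0, "ty": 0, "tz": 0.02, "wx": 0, "wy": 0, "wz": 0}
    - {"fingers": 0.0919, "tx": 0, "ty": 0, "tz": 0.02, "wx": 0, "wy": 0, "wz": 0}
    - {"fingers": 0.0919, "tx": 0, "ty": 0, "tz": 0.02, "wx": 0, "wy": 0, "wz": 0}
    - {"fingers": 0.0919, "tx": 0, "ty": 0, "tz": 0, "wx": 0, "wy": 0, "wz": 0}
    - {"fingers": 0.0919, "tx": 0, "ty": 0, "tz": 0, "wx": 0, "wy": 0, "wz": 0}

```text
time: 2.72
position: [0.4567, 0.3384, 0.1318]
tcp_rot: [-2.218, -2.223, 0.004]
wrist_force: [0.9, -0.1, 0.7]
gripper_width: 0.0915
grip_force: 0.0
```

>>> carry_out:
  plan:
    - {"fingers": 0.0919, "tx": 0, "ty": 0, "tz": 0.022, "wx": 0, "wy": 0, "wz": 0}
    - {"fingers": 0.0919, "tx": 0, "ty": 0, "tz": 0.023, "wx": 0, "wy": 0, "wz": 0}
    - {"fingers": 0.0919, "tx": 0, "ty": 0, "tz": 0.023, "wx": 0, "wy": 0, "wz": 0}
    - {"fingers": 0.0919, "tx": 0, "ty": 0, "tz": 0.022, "wx": 0, "wy": 0, "wz": 0}
    - {"fingers": 0.0919, "tx": 0, "ty": 0, "tz": 0, "wx": 0, "wy": 0, "wz": 0}
    - {"fingers": 0.0919, "tx": 0, "ty": 0, "tz": 0, "wx": 0, "wy": 0, "wz": 0}
    - {"fingers": 0.05, "tx": 0, "ty": 0, "tz": 0, "wx": 0, "wy": 0, "wz": 0}
    - {"fingers": 0.05, "tx": 0, "ty": 0, "tz": 0, "wx": 0, "wy": 0, "wz": 0}
    - {"fingers": 0.05, "tx": 0, "ty": 0, "tz": 0, "wx": 0, "wy": 0, "wz": 0}
    - {"fingers": 0.05, "tx": 0, "ty": 0, "tz": 0, "wx": 0, "wy": 0, "wz": 0}
    - {"fingers": 0.05, "tx": 0, "ty": 0, "tz": 0, "wx": 0, "wy": 0, "wz": 0}
    - {"fingers": 0.05, "tx": 0, "ty": 0, "tz": 0, "wx": 0, "wy": 0, "wz": 0}
  grip_force: 25

```text
time: 3.72
position: [0.4586, 0.3381, 0.043]
tcp_rot: [2.221, 2.221, 0.001]
wrist_force: [1.1, -0.9, -0.0]
gripper_width: 0.0538
grip_force: 0.0
```

```bash
python3 - <<'E'
from h import *
s,t=read_camera("scene"),read_camera("top"); o=observe(); print(o['gripper_width'],o['grip_force'],o['position'])
v=np.hstack([cv2.resize(s[60:180,260:390],(390,360),interpolation=2),cv2.resize(t[160:280,30:160],(390,360),interpolation=2)])
cv2.imwrite("pics/g1.png",v[:,:,::-1])
E
```

```text
0.05023413424150081 0.0 [0.4584368  0.33800148 0.04272291]
```

View pics/g1.png

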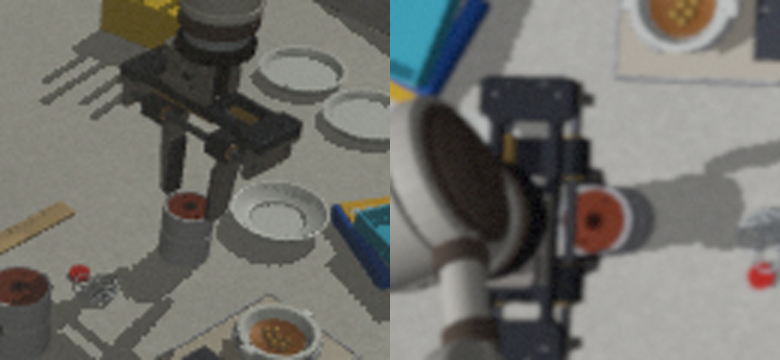

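```bash
python3 - <<'E'
from h import *
s,t=read_camera("scene"),read_camera("top")
for n,C,x0,y0,off in(("s",S,260,60,0),("t",T,30,160,390)):
  for z in(.026,.06,.11):
    for dx in(-.025,.025):
      p=C.proj([.4584+dx,.338,z]); print(n,z,dx,p.round(1),'crop',((p-[x0,y0])*3+[off,0]).round())
for k,a,b in((3,(323,128.7),(97.5,233)),(4,(265.8,155.3),(198,236.8))):
    A,B=near(red(s),a),near(red(t),b); print(k,A[0],B[0],A[1],B[1])
    print(k,T.plane(B[0],.052+.01*(k-2)).round(4),S.plane(A[0],.052+.01*(k-2)).round(4))
# scene fit: where do known-height points go?
print('dish t',T.plane((127,160),.035),'cams',(-S.R.T@S.t).round(3),(-T.R.T@T.t).round(3))
E
```

```text
s 0.026 -0.025 [316.6 133.1] crop [170. 219.]
s 0.026 0.025 [327.6 140.6] crop [203. 242.]
s 0.06 -0.025 [317.8 124.6] crop [173. 194.]
s 0.06 0.025 [329.  132.1] crop [207. 216.]
s 0.11 -0.025 [319.5 111.4] crop [179. 154.]
s 0.11 0.025 [331.2 118.8] crop [214. 176.]
t 0.026 -0.025 [101.9 243.7] crop [606. 251.]
t 0.026 0.025 [102.9 222.4] crop [609. 187.]
t 0.06 -0.025 [ 96.7 244. ] crop [590. 252.]
t 0.06 0.025 [ 97.8 222. ] crop [593. 186.]
t 0.11 -0.025 [ 88.3 244.5] crop [565. 254.]
t 0.11 0.025 [ 89.6 221.3] crop [569. 184.]
3 [321.96325459 128.38057743] [ 98.53934192 233.3018598 ] 63.5 233.0
3 [0.4577 0.3343 0.062 ] [0.4578 0.3323 0.062 ]
4 [262.45747126 154.89195402] [197.96906318 236.77429194] 72.5 382.5
4 [0.453 0.107 0.072] [0.4482 0.0985 0.072 ]
dish t [0.6327534  0.28521051 0.035     ] cams [ 1.062 -0.389  0.751] [0.46  0.003 1.003]
```

The flask is untouched and the fingers closed to 50 mm without contact, so the gripper isn't where the reported pose puts it in the pictures. I'll zoom in with the predicted points drawn.

```bash
python3 - <<'E'
from h import *
s,t=read_camera("scene"),read_camera("top"); k=6
out=[]
for C,im,x0,y0 in((S,s,290,70),(T,t,50,185)):
  v=cv2.resize(im[y0:y0+90,x0:x0+65],None,fx=k,fy=k,interpolation=cv2.INTER_CUBIC)
  for z,c in((.026,(0,255,0)),(.062,(255,255,0)),(.114,(0,255,255))):
    for dx in(-.025,.025):
      p=(C.proj([.4584+dx,.338,z])-[x0,y0]+.5)*k; cv2.circle(v,tuple(int(a) for a in p),4,c,1)
  out.append(v)
cv2.imwrite("pics/g2.png",np.hstack(out)[:,:,::-1])
E
```

```text
(no output)
```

View pics/g2.png

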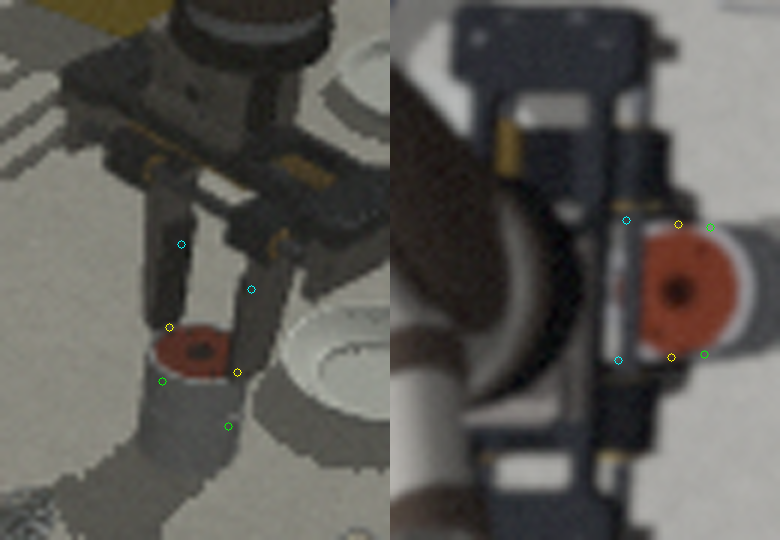

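```bash
python3 - <<'E'
from h import *
for a,b in(((328.3,132.9),(101,220.5)),((319.5,124.8),(100,245.8)),((315,123.5),(100,248))): print(tri(a,b))
o=observe(); print(o)
E
```

```text
(array([0.48700951, 0.33023386, 0.06252538]), np.float64(0.10030139769938558), np.float64(0.10433296811458322))
(array([0.4332608 , 0.33535878, 0.05890486]), np.float64(2.4330638803890627), np.float64(2.6348890305633414))
(array([0.42554586, 0.33016165, 0.06311353]), np.float64(0.6213772311332979), np.float64(0.6715361496286996))
{'time': 4.0167, 'qpos': array([ 4.23243994e-01,  3.06883091e-01,  1.73718776e+00, -1.88252285e-05,
        1.09767128e+00,  4.23289762e-01]), 'joint_velocities': array([-0.00120239, -0.00079099, -0.00124742, -0.00039375,  0.00101283,
        0.00166403]), 'tau': array([ 7.88914604e-04, -4.04738975e+01, -2.83558577e+01,  6.72877184e-02,
       -1.66840106e-02, -9.51941638e-05]), 'position': array([0.45835062, 0.33797019, 0.04252867]), 'tcp_rot': array([-2.22145640e+00, -2.22137379e+00,  2.28898242e-04]), 'wrist_force': array([0.10498243, 0.95836868, 0.20119843]), 'ft_torque': array([-0.10075013,  0.04798961, -0.01026332]), 'grip_force': 0.0, 'gripper_width': 0.05011409114736106}
```

The tips triangulate to z≈0.062 and are laterally centred on the flask, so the fingers are really about 37 mm higher than the reported z implies. They closed just above the flask. I'll open, go down by part of that difference and check.

>>> carry_out:
  plan:
    - {"fingers": 0.0919, "tx": 0, "ty": 0, "tz": 0, "wx": 0, "wy": 0, "wz": 0}
    - {"fingers": 0.0919, "tx": 0, "ty": 0, "tz": 0, "wx": 0, "wy": 0, "wz": 0}
    - {"fingers": 0.0919, "tx": 0, "ty": 0, "tz": 0, "wx": 0, "wy": 0, "wz": 0}
    - {"fingers": 0.0919, "tx": 0, "ty": 0, "tz": 0, "wx": 0, "wy": 0, "wz": 0}
    - {"fingers": 0.0919, "tx": 0, "ty": 0, "tz": 0, "wx": 0, "wy": 0, "wz": 0}
    - {"fingers": 0.0919, "tx": 0, "ty": 0, "tz": 0.005, "wx": 0, "wy": 0, "wz": 0}
    - {"fingers": 0.0919, "tx": 0, "ty": 0, "tz": 0.005, "wx": 0, "wy": 0, "wz": 0}
    - {"fingers": 0.0919, "tx": 0, "ty": 0, "tz": 0.005, "wx": 0, "wy": 0, "wz": 0}
    - {"fingers": 0.0919, "tx": 0, "ty": 0, "tz": 0, "wx": 0, "wy": 0, "wz": 0}

```text
time: 4.77
position: [0.4572, 0.3375, 0.0259]
tcp_rot: [-2.221, -2.221, 0.004]
wrist_force: [-0.2, -0.1, -0.9]
gripper_width: 0.0923
grip_force: 0.0
```

```bash
python3 - <<'E'
from h import *
s,t=read_camera("scene"),read_camera("top"); k=6; o=observe(); P=o['position']; print(P,o['gripper_width'],o['wrist_force'])
out=[]
for C,im,x0,y0 in((S,s,290,70),(T,t,50,185)):
  v=cv2.resize(im[y0:y0+90,x0:x0+65],None,fx=k,fy=k,interpolation=cv2.INTER_CUBIC)
  for z,c in((.010,(0,255,0)),(.046,(255,255,0))):
    for dx in(-.046,.046):
      p=(C.proj([P[0]+dx,P[1],z])-[x0,y0]+.5)*k; cv2.circle(v,tuple(int(a) for a in p),4,c,1)
  out.append(v)
cv2.imwrite("pics/g3.png",np.hstack(out)[:,:,::-1])
E
```

```text
[0.45795141 0.33782356 0.02700901] 0.09208500091085137 [ 0.27938972  0.3664767  -0.06567979]
```

View pics/g3.png

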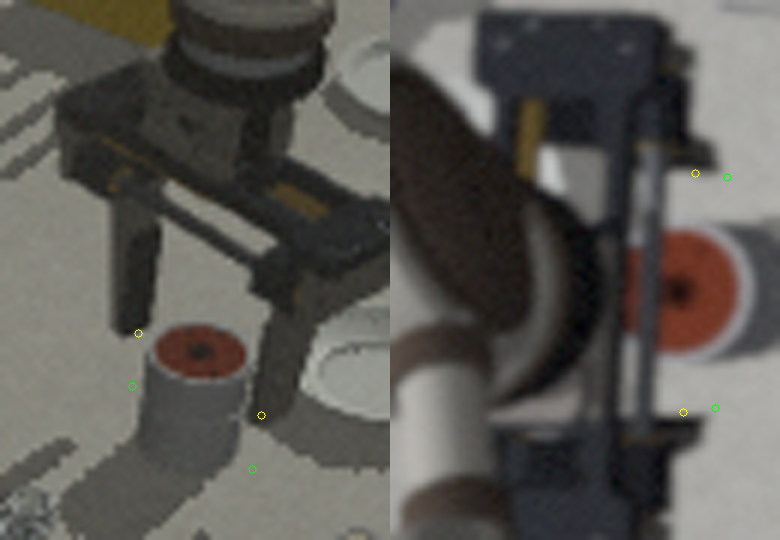

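The overlay confirms it: with reported z=0.027 the tips are at about 0.046 (true TCP z = reported + 0.037), and laterally they straddle the flask. I'll go 25 mm further down and close.

>>> carry_out:
  plan:
    - {"fingers": 0.0919, "tx": 0, "ty": 0, "tz": 0.009, "wx": 0, "wy": 0, "wz": 0}
    - {"fingers": 0.0919, "tx": 0, "ty": 0, "tz": 0.008, "wx": 0, "wy": 0, "wz": 0}
    - {"fingers": 0.0919, "tx": 0, "ty": 0, "tz": 0.008, "wx": 0, "wy": 0, "wz": 0}
    - {"fingers": 0.0919, "tx": 0, "ty": 0, "tz": 0, "wx": 0, "wy": 0, "wz": 0}
    - {"fingers": 0.05, "tx": 0, "ty": 0, "tz": 0, "wx": 0, "wy": 0, "wz": 0}
    - {"fingers": 0.05, "tx": 0, "ty": 0, "tz": 0, "wx": 0, "wy": 0, "wz": 0}
    - {"fingers": 0.05, "tx": 0, "ty": 0, "tz": 0, "wx": 0, "wy": 0, "wz": 0}
    - {"fingers": 0.05, "tx": 0, "ty": 0, "tz": 0, "wx": 0, "wy": 0, "wz": 0}
    - {"fingers": 0.05, "tx": 0, "ty": 0, "tz": 0, "wx": 0, "wy": 0, "wz": 0}
    - {"fingers": 0.05, "tx": 0, "ty": 0, "tz": 0, "wx": 0, "wy": 0, "wz": 0}
    - {"fingers": 0.05, "tx": 0, "ty": 0, "tz": 0, "wx": 0, "wy": 0, "wz": 0}

```text
time: 5.78
position: [0.4585, 0.3381, 0.0029]
tcp_rot: [2.221, 2.221, 0.001]
wrist_force: [-0.8, -0.7, 1.4]
gripper_width: 0.0555
grip_force: 25.0
```

Gripped (55.5 mm, 25 N). Lifting.

>>> carry_out:
  plan:
    - {"fingers": 0.05, "tx": 0, "ty": 0, "tz": -0.006, "wx": 0, "wy": 0, "wz": 0}
    - {"fingers": 0.05, "tx": 0, "ty": 0, "tz": -0.012, "wx": 0, "wy": 0, "wz": 0}
    - {"fingers": 0.05, "tx": 0, "ty": 0, "tz": -0.016, "wx": 0, "wy": 0, "wz": 0}
    - {"fingers": 0.05, "tx": 0, "ty": 0, "tz": -0.016, "wx": 0, "wy": 0, "wz": 0}
    - {"fingers": 0.05, "tx": 0, "ty": 0, "tz": -0.016, "wx": 0, "wy": 0, "wz": 0}
    - {"fingers": 0.05, "tx": 0, "ty": 0, "tz": -0.016, "wx": 0, "wy": 0, "wz": 0}
    - {"fingers": 0.05, "tx": 0, "ty": 0, "tz": -0.016, "wx": 0, "wy": 0, "wz": 0}
    - {"fingers": 0.05, "tx": 0, "ty": 0, "tz": -0.012, "wx": 0, "wy": 0, "wz": 0}
    - {"fingers": 0.05, "tx": 0, "ty": 0, "tz": -0.006, "wx": 0, "wy": 0, "wz": 0}
    - {"fingers": 0.05, "tx": 0, "ty": 0, "tz": 0, "wx": 0, "wy": 0, "wz": 0}

```text
time: 6.62
position: [0.4594, 0.3385, 0.1205]
tcp_rot: [2.221, 2.221, 0.005]
wrist_force: [0.4, -0.4, -4.0]
gripper_width: 0.0557
grip_force: 25.0
```

>>> carry_out:
  plan:
    - {"fingers": 0.05, "tx": -0.0128, "ty": 0.0065, "tz": 0, "wx": 0, "wy": 0, "wz": 0}
    - {"fingers": 0.05, "tx": -0.0256, "ty": 0.0129, "tz": 0, "wx": 0, "wy": 0, "wz": 0}
    - {"fingers": 0.05, "tx": -0.0321, "ty": 0.0161, "tz": 0, "wx": 0, "wy": 0, "wz": 0}
    - {"fingers": 0.05, "tx": -0.0321, "ty": 0.0161, "tz": 0, "wx": 0, "wy": 0, "wz": 0}
    - {"fingers": 0.05, "tx": -0.0321, "ty": 0.0161, "tz": 0, "wx": 0, "wy": 0, "wz": 0}
    - {"fingers": 0.05, "tx": -0.0321, "ty": 0.0161, "tz": 0, "wx": 0, "wy": 0, "wz": 0}
    - {"fingers": 0.05, "tx": -0.0321, "ty": 0.0161, "tz": 0, "wx": 0, "wy": 0, "wz": 0}
    - {"fingers": 0.05, "tx": -0.0321, "ty": 0.0161, "tz": 0, "wx": 0, "wy": 0, "wz": 0}
    - {"fingers": 0.05, "tx": -0.0321, "ty": 0.0161, "tz": 0, "wx": 0, "wy": 0, "wz": 0}
    - {"fingers": 0.05, "tx": -0.0321, "ty": 0.0161, "tz": 0, "wx": 0, "wy": 0, "wz": 0}
    - {"fingers": 0.05, "tx": -0.0256, "ty": 0.0129, "tz": 0, "wx": 0, "wy": 0, "wz": 0}
    - {"fingers": 0.05, "tx": -0.0128, "ty": 0.0065, "tz": 0, "wx": 0, "wy": 0, "wz": 0}

```text
time: 7.62
position: [0.6264, 0.0008, 0.1173]
tcp_rot: [-2.225, -2.218, 0.003]
wrist_force: [-0.1, -0.3, -3.6]
gripper_width: 0.0558
grip_force: 25.0
```

>>> carry_out:
  plan:
    - {"fingers": 0.05, "tx": 0, "ty": 0, "tz": 0, "wx": 0, "wy": 0, "wz": 0}
    - {"fingers": 0.05, "tx": 0, "ty": 0, "tz": 0, "wx": 0, "wy": 0, "wz": 0}
    - {"fingers": 0.05, "tx": 0, "ty": 0, "tz": 0.01, "wx": 0, "wy": 0, "wz": 0}
    - {"fingers": 0.05, "tx": 0, "ty": 0, "tz": 0.015, "wx": 0, "wy": 0, "wz": 0}
    - {"fingers": 0.05, "tx": 0, "ty": 0, "tz": 0.015, "wx": 0, "wy": 0, "wz": 0}
    - {"fingers": 0.05, "tx": 0, "ty": 0, "tz": 0.015, "wx": 0, "wy": 0, "wz": 0}
    - {"fingers": 0.05, "tx": 0, "ty": 0, "tz": 0.015, "wx": 0, "wy": 0, "wz": 0}
    - {"fingers": 0.05, "tx": 0, "ty": 0, "tz": 0.01, "wx": 0, "wy": 0, "wz": 0}
    - {"fingers": 0.05, "tx": 0, "ty": 0, "tz": 0.005, "wx": 0, "wy": 0, "wz": 0}
    - {"fingers": 0.05, "tx": 0, "ty": 0, "tz": 0, "wx": 0, "wy": 0, "wz": 0}
    - {"fingers": 0.05, "tx": 0, "ty": 0, "tz": 0, "wx": 0, "wy": 0, "wz": 0}

```text
time: 8.53
position: [0.626, 0.0049, 0.0338]
tcp_rot: [2.221, 2.222, 0.0]
wrist_force: [0.5, -0.3, -2.4]
gripper_width: 0.0554
grip_force: 25.0
```

```bash
python3 - <<'E'
from h import *
s,t=read_camera("scene"),read_camera("top"); k=6; o=observe(); P=o['position']; print(P,o['wrist_force'],o['qpos'])
out=[]
for C,im in((S,s),(T,t)):
  c=C.proj([.626,.0045,.035]).astype(int); x0,y0=c-[32,45]
  v=cv2.resize(im[y0:y0+90,x0:x0+65],None,fx=k,fy=k,interpolation=cv2.INTER_CUBIC)
  for z,cl in((.020,(0,255,0)),(P[2]-.0029,(255,255,0))):
      p=(C.proj([.626,.0045,z])-[x0,y0]+.5)*k; cv2.circle(v,tuple(int(a) for a in p),4,cl,1)
  out.append(v)
cv2.imwrite("pics/p3.png",np.hstack(out)[:,:,::-1])
E
```

```text
[0.62688791 0.00450327 0.03477712] [-0.29884182  0.15034582 -3.46365101] [-1.85288490e-01  4.47374324e-01  1.56925244e+00  5.74235623e-05
  1.12285477e+00 -1.85603974e-01]
```

View pics/p3.png

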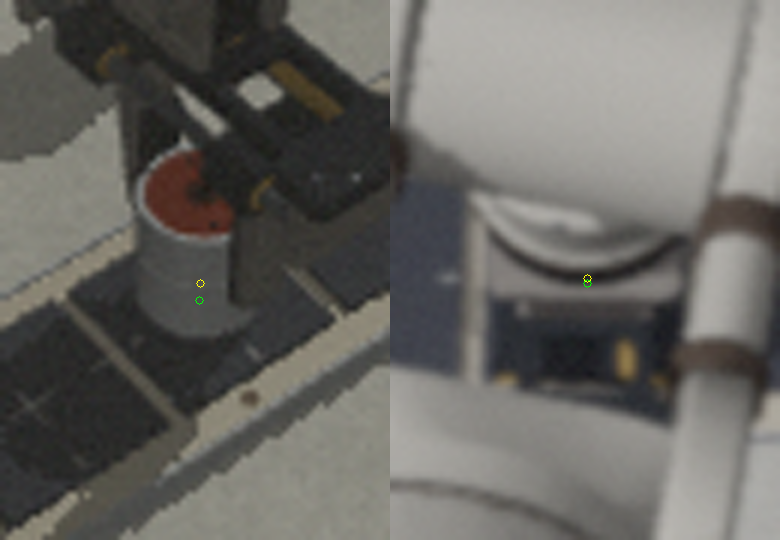

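The flask is over tile3 and close to it, still hanging on the gripper (wrist force −3.4 N). I'll lower it in small steps and watch the force.

>>> carry_out:
  plan:
    - {"fingers": 0.05, "tx": 0, "ty": 0, "tz": 0.004, "wx": 0, "wy": 0, "wz": 0}
    - {"fingers": 0.05, "tx": 0, "ty": 0, "tz": 0.003, "wx": 0, "wy": 0, "wz": 0}
    - {"fingers": 0.05, "tx": 0, "ty": 0, "tz": 0.002, "wx": 0, "wy": 0, "wz": 0}
    - {"fingers": 0.05, "tx": 0, "ty": 0, "tz": 0, "wx": 0, "wy": 0, "wz": 0}
    - {"fingers": 0.05, "tx": 0, "ty": 0, "tz": 0, "wx": 0, "wy": 0, "wz": 0}

```text
time: 9.05
position: [0.6258, 0.0044, 0.0244]
tcp_rot: [-2.221, -2.221, 0.0]
wrist_force: [-0.1, 0.3, -3.0]
gripper_width: 0.0556
grip_force: 25.0
```

>>> carry_out:
  plan:
    - {"fingers": 0.05, "tx": 0, "ty": 0, "tz": 0.001, "wx": 0, "wy": 0, "wz": 0}
    - {"fingers": 0.05, "tx": 0, "ty": 0, "tz": 0.001, "wx": 0, "wy": 0, "wz": 0}
    - {"fingers": 0.05, "tx": 0, "ty": 0, "tz": 0, "wx": 0, "wy": 0, "wz": 0}
    - {"fingers": 0.05, "tx": 0, "ty": 0, "tz": 0, "wx": 0, "wy": 0, "wz": 0}

```text
time: 9.38
position: [0.6262, 0.0043, 0.0229]
tcp_rot: [2.221, 2.221, 0.0]
wrist_force: [-1.2, -0.6, -2.2]
gripper_width: 0.0561
grip_force: 25.0
```

>>> carry_out:
  plan:
    - {"fingers": 0.05, "tx": 0, "ty": 0, "tz": 0.001, "wx": 0, "wy": 0, "wz": 0}
    - {"fingers": 0.05, "tx": 0, "ty": 0, "tz": 0.0005, "wx": 0, "wy": 0, "wz": 0}
    - {"fingers": 0.05, "tx": 0, "ty": 0, "tz": 0, "wx": 0, "wy": 0, "wz": 0}
    - {"fingers": 0.05, "tx": 0, "ty": 0, "tz": 0, "wx": 0, "wy": 0, "wz": 0}

```text
time: 9.72
position: [0.6262, 0.0043, 0.0229]
tcp_rot: [2.221, 2.221, -0.0]
wrist_force: [-6.1, 0.6, 8.4]
gripper_width: 0.0557
grip_force: 25.0
```

Contact at reported z=0.0229, exactly 20 mm above the pick height. Now I'll release it, retreat and move over flask4.

>>> carry_out:
  plan:
    - {"fingers": 0.0919, "tx": 0, "ty": 0, "tz": 0, "wx": 0, "wy": 0, "wz": 0}
    - {"fingers": 0.0919, "tx": 0, "ty": 0, "tz": 0, "wx": 0, "wy": 0, "wz": 0}
    - {"fingers": 0.0919, "tx": 0, "ty": 0, "tz": 0, "wx": 0, "wy": 0, "wz": 0}
    - {"fingers": 0.0919, "tx": 0, "ty": 0, "tz": 0, "wx": 0, "wy": 0, "wz": 0}
    - {"fingers": 0.0919, "tx": 0, "ty": 0, "tz": 0, "wx": 0, "wy": 0, "wz": 0}
    - {"fingers": 0.0919, "tx": 0, "ty": 0, "tz": -0.01, "wx": 0, "wy": 0, "wz": 0}
    - {"fingers": 0.0919, "tx": 0, "ty": 0, "tz": -0.02, "wx": 0, "wy": 0, "wz": 0}
    - {"fingers": 0.0919, "tx": 0, "ty": 0, "tz": -0.03, "wx": 0, "wy": 0, "wz": 0}
    - {"fingers": 0.0919, "tx": 0, "ty": 0, "tz": -0.03, "wx": 0, "wy": 0, "wz": 0}
    - {"fingers": 0.0919, "tx": 0, "ty": 0, "tz": -0.02, "wx": 0, "wy": 0, "wz": 0}
    - {"fingers": 0.0919, "tx": 0, "ty": 0, "tz": -0.01, "wx": 0, "wy": 0, "wz": 0}

```text
time: 10.63
position: [0.6282, 0.0041, 0.1458]
tcp_rot: [2.218, 2.218, 0.006]
wrist_force: [0.1, 0.3, 0.1]
gripper_width: 0.0919
grip_force: 0.0
```

>>> carry_out:
  plan:
    - {"fingers": 0.0919, "tx": 0.0055, "ty": -0.0093, "tz": 0, "wx": 0, "wy": 0, "wz": 0}
    - {"fingers": 0.0919, "tx": 0.0105, "ty": -0.0177, "tz": 0, "wx": 0, "wy": 0, "wz": 0}
    - {"fingers": 0.0919, "tx": 0.014, "ty": -0.0237, "tz": 0, "wx": 0, "wy": 0, "wz": 0}
    - {"fingers": 0.0919, "tx": 0.014, "ty": -0.0237, "tz": 0, "wx": 0, "wy": 0, "wz": 0}
    - {"fingers": 0.0919, "tx": 0.014, "ty": -0.0237, "tz": 0, "wx": 0, "wy": 0, "wz": 0}
    - {"fingers": 0.0919, "tx": 0.014, "ty": -0.0237, "tz": 0, "wx": 0, "wy": 0, "wz": 0}
    - {"fingers": 0.0919, "tx": 0.014, "ty": -0.0237, "tz": 0, "wx": 0, "wy": 0, "wz": 0}
    - {"fingers": 0.0919, "tx": 0.0105, "ty": -0.0177, "tz": 0, "wx": 0, "wy": 0, "wz": 0}
    - {"fingers": 0.0919, "tx": 0.0055, "ty": -0.0093, "tz": 0, "wx": 0, "wy": 0, "wz": 0}
    - {"fingers": 0.0919, "tx": 0, "ty": 0, "tz": 0, "wx": 0, "wy": 0, "wz": 0}
    - {"fingers": 0.0919, "tx": 0, "ty": 0, "tz": 0, "wx": 0, "wy": 0, "wz": 0}

```text
time: 11.55
position: [0.4539, 0.1063, 0.1412]
tcp_rot: [2.22, 2.221, 0.001]
wrist_force: [0.5, -0.4, 0.4]
gripper_width: 0.0918
grip_force: 0.0
```

>>> carry_out:
  plan:
    - {"fingers": 0.0919, "tx": 0, "ty": 0, "tz": 0.02, "wx": 0, "wy": 0, "wz": 0}
    - {"fingers": 0.0919, "tx": 0, "ty": 0, "tz": 0.025, "wx": 0, "wy": 0, "wz": 0}
    - {"fingers": 0.0919, "tx": 0, "ty": 0, "tz": 0.025, "wx": 0, "wy": 0, "wz": 0}
    - {"fingers": 0.0919, "tx": 0, "ty": 0, "tz": 0.02, "wx": 0, "wy": 0, "wz": 0}
    - {"fingers": 0.0919, "tx": 0, "ty": 0, "tz": 0.02, "wx": 0, "wy": 0, "wz": 0}
    - {"fingers": 0.0919, "tx": 0, "ty": 0, "tz": 0.015, "wx": 0, "wy": 0, "wz": 0}
    - {"fingers": 0.0919, "tx": 0, "ty": 0, "tz": 0.01, "wx": 0, "wy": 0, "wz": 0}
    - {"fingers": 0.0919, "tx": 0, "ty": 0, "tz": 0, "wx": 0, "wy": 0, "wz": 0}

```text
time: 12.22
position: [0.4524, 0.1058, 0.004]
tcp_rot: [-2.22, -2.218, 0.005]
wrist_force: [-0.6, -0.0, 0.6]
gripper_width: 0.0918
grip_force: 0.0
```

>>> carry_out:
  plan:
    - {"fingers": 0.058, "tx": 0, "ty": 0, "tz": 0, "wx": 0, "wy": 0, "wz": 0}
    - {"fingers": 0.058, "tx": 0, "ty": 0, "tz": 0, "wx": 0, "wy": 0, "wz": 0}
    - {"fingers": 0.058, "tx": 0, "ty": 0, "tz": 0, "wx": 0, "wy": 0, "wz": 0}
    - {"fingers": 0.058, "tx": 0, "ty": 0, "tz": 0, "wx": 0, "wy": 0, "wz": 0}
    - {"fingers": 0.058, "tx": 0, "ty": 0, "tz": 0, "wx": 0, "wy": 0, "wz": 0}
    - {"fingers": 0.058, "tx": 0, "ty": 0, "tz": 0, "wx": 0, "wy": 0, "wz": 0}
  grip_force: 30

```text
time: 12.72
position: [0.4538, 0.1064, 0.0069]
tcp_rot: [2.221, 2.221, 0.0]
wrist_force: [-3.2, -0.4, 6.0]
gripper_width: 0.0636
grip_force: 30.0
```

>>> carry_out:
  plan:
    - {"fingers": 0.058, "tx": 0, "ty": 0, "tz": -0.006, "wx": 0, "wy": 0, "wz": 0}
    - {"fingers": 0.058, "tx": 0, "ty": 0, "tz": -0.012, "wx": 0, "wy": 0, "wz": 0}
    - {"fingers": 0.058, "tx": 0, "ty": 0, "tz": -0.016, "wx": 0, "wy": 0, "wz": 0}
    - {"fingers": 0.058, "tx": 0, "ty": 0, "tz": -0.016, "wx": 0, "wy": 0, "wz": 0}
    - {"fingers": 0.058, "tx": 0, "ty": 0, "tz": -0.016, "wx": 0, "wy": 0, "wz": 0}
    - {"fingers": 0.058, "tx": 0, "ty": 0, "tz": -0.016, "wx": 0, "wy": 0, "wz": 0}
    - {"fingers": 0.058, "tx": 0, "ty": 0, "tz": -0.016, "wx": 0, "wy": 0, "wz": 0}
    - {"fingers": 0.058, "tx": 0, "ty": 0, "tz": -0.012, "wx": 0, "wy": 0, "wz": 0}
    - {"fingers": 0.058, "tx": 0, "ty": 0, "tz": -0.006, "wx": 0, "wy": 0, "wz": 0}
    - {"fingers": 0.058, "tx": 0, "ty": 0, "tz": 0, "wx": 0, "wy": 0, "wz": 0}
    - {"fingers": 0.058, "tx": 0, "ty": 0, "tz": 0, "wx": 0, "wy": 0, "wz": 0}

```text
time: 13.63
position: [0.453, 0.1064, 0.1215]
tcp_rot: [-2.221, -2.221, 0.001]
wrist_force: [-0.3, -0.1, -5.4]
gripper_width: 0.0639
grip_force: 30.0
```

```bash
python3 - <<'E'
from h import *
s,t=read_camera("scene"),read_camera("top"); k=6; o=observe(); P=o['position']; print(P,o['wrist_force'],o['gripper_width'])
out=[]
for C,im,X in((S,s,[P[0],P[1],.13]),(T,t,[.626,.0045,.08])):
  c=C.proj(X).astype(int); x0,y0=c-[32,45]
  v=cv2.resize(im[y0:y0+90,x0:x0+65],None,fx=k,fy=k,interpolation=cv2.INTER_CUBIC)
  out.append(v)
B=near(red(t),T.proj([.626,.0045,.082])); A=near(red(s),S.proj([.626,.0045,.082])); print(T.plane(B[0],.082),S.plane(A[0],.082),B[1],A[1])
cv2.imwrite("pics/p4.png",np.hstack(out)[:,:,::-1])
E
```

```text
[0.45242208 0.10645799 0.12078754] [ 0.36546471 -0.31104335 -4.40812569] 0.06351303712410736
[0.62586053 0.00341102 0.082     ] [0.62867422 0.00206476 0.082     ] 255.0 167.5
```

View pics/p4.png

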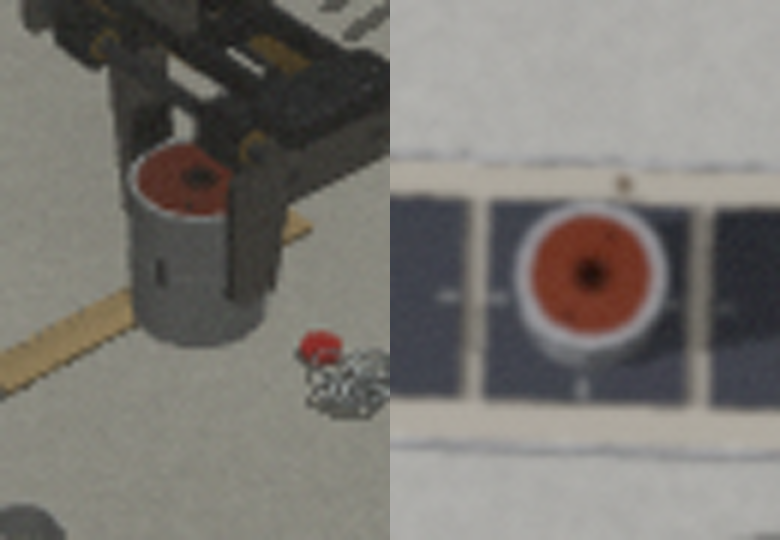

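flask3 stands centred on tile3 (about 1–2 mm off) and flask4 is held upright. Carrying it to tile4.

>>> carry_out:
  plan:
    - {"fingers": 0.058, "tx": -0.0075, "ty": 0.0066, "tz": 0, "wx": 0, "wy": 0, "wz": 0}
    - {"fingers": 0.058, "tx": -0.0149, "ty": 0.0132, "tz": 0, "wx": 0, "wy": 0, "wz": 0}
    - {"fingers": 0.058, "tx": -0.01865, "ty": 0.01654, "tz": 0, "wx": 0, "wy": 0, "wz": 0}
    - {"fingers": 0.058, "tx": -0.01865, "ty": 0.01654, "tz": 0, "wx": 0, "wy": 0, "wz": 0}
    - {"fingers": 0.058, "tx": -0.01865, "ty": 0.01654, "tz": 0, "wx": 0, "wy": 0, "wz": 0}
    - {"fingers": 0.058, "tx": -0.01865, "ty": 0.01654, "tz": 0, "wx": 0, "wy": 0, "wz": 0}
    - {"fingers": 0.058, "tx": -0.01865, "ty": 0.01654, "tz": 0, "wx": 0, "wy": 0, "wz": 0}
    - {"fingers": 0.058, "tx": -0.01865, "ty": 0.01654, "tz": 0, "wx": 0, "wy": 0, "wz": 0}
    - {"fingers": 0.058, "tx": -0.01865, "ty": 0.01654, "tz": 0, "wx": 0, "wy": 0, "wz": 0}
    - {"fingers": 0.058, "tx": -0.01865, "ty": 0.01654, "tz": 0, "wx": 0, "wy": 0, "wz": 0}
    - {"fingers": 0.058, "tx": -0.0149, "ty": 0.0132, "tz": 0, "wx": 0, "wy": 0, "wz": 0}
    - {"fingers": 0.058, "tx": -0.0075, "ty": 0.0066, "tz": 0, "wx": 0, "wy": 0, "wz": 0}

```text
time: 14.73
position: [0.6264, -0.0904, 0.1209]
tcp_rot: [2.224, 2.219, -0.001]
wrist_force: [-1.0, 0.1, -4.5]
gripper_width: 0.0636
grip_force: 30.0
```

>>> carry_out:
  plan:
    - {"fingers": 0.058, "tx": 0, "ty": 0, "tz": 0, "wx": 0, "wy": 0, "wz": 0}
    - {"fingers": 0.058, "tx": 0, "ty": 0, "tz": 0, "wx": 0, "wy": 0, "wz": 0}
    - {"fingers": 0.058, "tx": 0, "ty": 0, "tz": 0.01, "wx": 0, "wy": 0, "wz": 0}
    - {"fingers": 0.058, "tx": 0, "ty": 0, "tz": 0.016, "wx": 0, "wy": 0, "wz": 0}
    - {"fingers": 0.058, "tx": 0, "ty": 0, "tz": 0.016, "wx": 0, "wy": 0, "wz": 0}
    - {"fingers": 0.058, "tx": 0, "ty": 0, "tz": 0.016, "wx": 0, "wy": 0, "wz": 0}
    - {"fingers": 0.058, "tx": 0, "ty": 0, "tz": 0.014, "wx": 0, "wy": 0, "wz": 0}
    - {"fingers": 0.058, "tx": 0, "ty": 0, "tz": 0.01, "wx": 0, "wy": 0, "wz": 0}
    - {"fingers": 0.058, "tx": 0, "ty": 0, "tz": 0.006, "wx": 0, "wy": 0, "wz": 0}
    - {"fingers": 0.058, "tx": 0, "ty": 0, "tz": 0, "wx": 0, "wy": 0, "wz": 0}
    - {"fingers": 0.058, "tx": 0, "ty": 0, "tz": 0, "wx": 0, "wy": 0, "wz": 0}
    - {"fingers": 0.058, "tx": 0, "ty": 0, "tz": 0, "wx": 0, "wy": 0, "wz": 0}

```text
time: 15.73
position: [0.6263, -0.0878, 0.0352]
tcp_rot: [2.22, 2.22, 0.001]
wrist_force: [-0.0, 0.5, -3.8]
gripper_width: 0.0638
grip_force: 30.0
```

>>> carry_out:
  plan:
    - {"fingers": 0.058, "tx": 0, "ty": 0, "tz": 0.003, "wx": 0, "wy": 0, "wz": 0}
    - {"fingers": 0.058, "tx": 0, "ty": 0, "tz": 0.002, "wx": 0, "wy": 0, "wz": 0}
    - {"fingers": 0.058, "tx": 0, "ty": 0, "tz": 0.001, "wx": 0, "wy": 0, "wz": 0}
    - {"fingers": 0.058, "tx": 0, "ty": 0, "tz": 0.001, "wx": 0, "wy": 0, "wz": 0}
    - {"fingers": 0.058, "tx": 0, "ty": 0, "tz": 0.001, "wx": 0, "wy": 0, "wz": 0}
    - {"fingers": 0.058, "tx": 0, "ty": 0, "tz": 0, "wx": 0, "wy": 0, "wz": 0}
    - {"fingers": 0.058, "tx": 0, "ty": 0, "tz": 0, "wx": 0, "wy": 0, "wz": 0}

```text
time: 16.32
position: [0.6255, -0.0876, 0.027]
tcp_rot: [2.221, 2.222, -0.0]
wrist_force: [-4.2, 0.6, 4.2]
gripper_width: 0.0636
grip_force: 30.0
```

>>> carry_out:
  plan:
    - {"fingers": 0.058, "tx": 0, "ty": 0, "tz": 0.001, "wx": 0, "wy": 0, "wz": 0}
    - {"fingers": 0.058, "tx": 0, "ty": 0, "tz": 0, "wx": 0, "wy": 0, "wz": 0}
    - {"fingers": 0.058, "tx": 0, "ty": 0, "tz": 0, "wx": 0, "wy": 0, "wz": 0}

```text
time: 16.57
position: [0.6254, -0.0876, 0.0269]
tcp_rot: [-2.221, -2.222, 0.001]
wrist_force: [-7.4, 2.5, 10.8]
gripper_width: 0.0636
grip_force: 30.0
```

Contact. Releasing, then on to flask2.

>>> carry_out:
  plan:
    - {"fingers": 0.0919, "tx": 0, "ty": 0, "tz": 0, "wx": 0, "wy": 0, "wz": 0}
    - {"fingers": 0.0919, "tx": 0, "ty": 0, "tz": 0, "wx": 0, "wy": 0, "wz": 0}
    - {"fingers": 0.0919, "tx": 0, "ty": 0, "tz": 0, "wx": 0, "wy": 0, "wz": 0}
    - {"fingers": 0.0919, "tx": 0, "ty": 0, "tz": 0, "wx": 0, "wy": 0, "wz": 0}
    - {"fingers": 0.0919, "tx": 0, "ty": 0, "tz": 0, "wx": 0, "wy": 0, "wz": 0}
    - {"fingers": 0.0919, "tx": 0, "ty": 0, "tz": -0.01, "wx": 0, "wy": 0, "wz": 0}
    - {"fingers": 0.0919, "tx": 0, "ty": 0, "tz": -0.02, "wx": 0, "wy": 0, "wz": 0}
    - {"fingers": 0.0919, "tx": 0, "ty": 0, "tz": -0.03, "wx": 0, "wy": 0, "wz": 0}
    - {"fingers": 0.0919, "tx": 0, "ty": 0, "tz": -0.03, "wx": 0, "wy": 0, "wz": 0}
    - {"fingers": 0.0919, "tx": 0, "ty": 0, "tz": -0.02, "wx": 0, "wy": 0, "wz": 0}
    - {"fingers": 0.0919, "tx": 0, "ty": 0, "tz": -0.01, "wx": 0, "wy": 0, "wz": 0}

```text
time: 17.48
position: [0.6275, -0.0883, 0.1499]
tcp_rot: [2.217, 2.217, 0.005]
wrist_force: [0.4, -0.1, 0.8]
gripper_width: 0.0915
grip_force: 0.0
```

>>> carry_out:
  plan:
    - {"fingers": 0.0919, "tx": -0.001, "ty": -0.01, "tz": 0, "wx": 0, "wy": 0, "wz": 0}
    - {"fingers": 0.0919, "tx": -0.002, "ty": -0.018, "tz": 0, "wx": 0, "wy": 0, "wz": 0}
    - {"fingers": 0.0919, "tx": -0.003, "ty": -0.023, "tz": 0, "wx": 0, "wy": 0, "wz": 0}
    - {"fingers": 0.0919, "tx": -0.002, "ty": -0.022, "tz": 0, "wx": 0, "wy": 0, "wz": 0}
    - {"fingers": 0.0919, "tx": -0.003, "ty": -0.022, "tz": 0, "wx": 0, "wy": 0, "wz": 0}
    - {"fingers": 0.0919, "tx": -0.002, "ty": -0.022, "tz": 0, "wx": 0, "wy": 0, "wz": 0}
    - {"fingers": 0.0919, "tx": -0.003, "ty": -0.022, "tz": 0, "wx": 0, "wy": 0, "wz": 0}
    - {"fingers": 0.0919, "tx": -0.002, "ty": -0.018, "tz": 0, "wx": 0, "wy": 0, "wz": 0}
    - {"fingers": 0.0919, "tx": -0.001, "ty": -0.01, "tz": 0, "wx": 0, "wy": 0, "wz": 0}
    - {"fingers": 0.0919, "tx": 0, "ty": 0, "tz": 0, "wx": 0, "wy": 0, "wz": 0}
    - {"fingers": 0.0919, "tx": 0, "ty": 0, "tz": 0, "wx": 0, "wy": 0, "wz": 0}

```text
time: 18.4
position: [0.4583, -0.1066, 0.145]
tcp_rot: [2.222, 2.221, 0.0]
wrist_force: [0.1, -0.2, 0.3]
gripper_width: 0.0919
grip_force: 0.0
```

>>> carry_out:
  plan:
    - {"fingers": 0.0919, "tx": 0, "ty": 0, "tz": 0.02, "wx": 0, "wy": 0, "wz": 0}
    - {"fingers": 0.0919, "tx": 0, "ty": 0, "tz": 0.025, "wx": 0, "wy": 0, "wz": 0}
    - {"fingers": 0.0919, "tx": 0, "ty": 0, "tz": 0.025, "wx": 0, "wy": 0, "wz": 0}
    - {"fingers": 0.0919, "tx": 0, "ty": 0, "tz": 0.025, "wx": 0, "wy": 0, "wz": 0}
    - {"fingers": 0.0919, "tx": 0, "ty": 0, "tz": 0.02, "wx": 0, "wy": 0, "wz": 0}
    - {"fingers": 0.0919, "tx": 0, "ty": 0, "tz": 0.015, "wx": 0, "wy": 0, "wz": 0}
    - {"fingers": 0.0919, "tx": 0, "ty": 0, "tz": 0.01, "wx": 0, "wy": 0, "wz": 0}
    - {"fingers": 0.0919, "tx": 0, "ty": 0, "tz": 0.007, "wx": 0, "wy": 0, "wz": 0}
    - {"fingers": 0.0919, "tx": 0, "ty": 0, "tz": 0, "wx": 0, "wy": 0, "wz": 0}

```text
time: 19.15
position: [0.458, -0.1061, -0.0031]
tcp_rot: [-2.22, -2.22, 0.001]
wrist_force: [-0.1, 0.9, -0.4]
gripper_width: 0.0917
grip_force: 0.0
```

>>> carry_out:
  plan:
    - {"fingers": 0.042, "tx": 0, "ty": 0, "tz": 0, "wx": 0, "wy": 0, "wz": 0}
    - {"fingers": 0.042, "tx": 0, "ty": 0, "tz": 0, "wx": 0, "wy": 0, "wz": 0}
    - {"fingers": 0.042, "tx": 0, "ty": 0, "tz": 0, "wx": 0, "wy": 0, "wz": 0}
    - {"fingers": 0.042, "tx": 0, "ty": 0, "tz": 0, "wx": 0, "wy": 0, "wz": 0}
    - {"fingers": 0.042, "tx": 0, "ty": 0, "tz": 0, "wx": 0, "wy": 0, "wz": 0}
    - {"fingers": 0.042, "tx": 0, "ty": 0, "tz": 0, "wx": 0, "wy": 0, "wz": 0}
    - {"fingers": 0.042, "tx": 0, "ty": 0, "tz": 0, "wx": 0, "wy": 0, "wz": 0}
    - {"fingers": 0.042, "tx": 0, "ty": 0, "tz": 0, "wx": 0, "wy": 0, "wz": 0}
  grip_force: 20

```text
time: 19.82
position: [0.4584, -0.1066, -0.0017]
tcp_rot: [2.221, 2.222, -0.0]
wrist_force: [-1.3, 0.8, 1.4]
gripper_width: 0.0477
grip_force: 20.0
```

>>> carry_out:
  plan:
    - {"fingers": 0.042, "tx": 0, "ty": 0, "tz": -0.006, "wx": 0, "wy": 0, "wz": 0}
    - {"fingers": 0.042, "tx": 0, "ty": 0, "tz": -0.012, "wx": 0, "wy": 0, "wz": 0}
    - {"fingers": 0.042, "tx": 0, "ty": 0, "tz": -0.017, "wx": 0, "wy": 0, "wz": 0}
    - {"fingers": 0.042, "tx": 0, "ty": 0, "tz": -0.017, "wx": 0, "wy": 0, "wz": 0}
    - {"fingers": 0.042, "tx": 0, "ty": 0, "tz": -0.017, "wx": 0, "wy": 0, "wz": 0}
    - {"fingers": 0.042, "tx": 0, "ty": 0, "tz": -0.017, "wx": 0, "wy": 0, "wz": 0}
    - {"fingers": 0.042, "tx": 0, "ty": 0, "tz": -0.016, "wx": 0, "wy": 0, "wz": 0}
    - {"fingers": 0.042, "tx": 0, "ty": 0, "tz": -0.012, "wx": 0, "wy": 0, "wz": 0}
    - {"fingers": 0.042, "tx": 0, "ty": 0, "tz": -0.006, "wx": 0, "wy": 0, "wz": 0}
    - {"fingers": 0.042, "tx": 0, "ty": 0, "tz": 0, "wx": 0, "wy": 0, "wz": 0}
    - {"fingers": 0.042, "tx": 0, "ty": 0, "tz": 0, "wx": 0, "wy": 0, "wz": 0}

```text
time: 20.73
position: [0.4581, -0.1064, 0.1177]
tcp_rot: [-2.221, -2.221, 0.0]
wrist_force: [-0.4, 0.2, -3.0]
gripper_width: 0.0478
grip_force: 20.0
```

>>> carry_out:
  plan:
    - {"fingers": 0.042, "tx": 0.0078, "ty": 0.0065, "tz": 0, "wx": 0, "wy": 0, "wz": 0}
    - {"fingers": 0.042, "tx": 0.0156, "ty": 0.0131, "tz": 0, "wx": 0, "wy": 0, "wz": 0}
    - {"fingers": 0.042, "tx": 0.0195, "ty": 0.0164, "tz": 0, "wx": 0, "wy": 0, "wz": 0}
    - {"fingers": 0.042, "tx": 0.0195, "ty": 0.0164, "tz": 0, "wx": 0, "wy": 0, "wz": 0}
    - {"fingers": 0.042, "tx": 0.0195, "ty": 0.0164, "tz": 0, "wx": 0, "wy": 0, "wz": 0}
    - {"fingers": 0.042, "tx": 0.0195, "ty": 0.0164, "tz": 0, "wx": 0, "wy": 0, "wz": 0}
    - {"fingers": 0.042, "tx": 0.0195, "ty": 0.0164, "tz": 0, "wx": 0, "wy": 0, "wz": 0}
    - {"fingers": 0.042, "tx": 0.0195, "ty": 0.0164, "tz": 0, "wx": 0, "wy": 0, "wz": 0}
    - {"fingers": 0.042, "tx": 0.0195, "ty": 0.0164, "tz": 0, "wx": 0, "wy": 0, "wz": 0}
    - {"fingers": 0.042, "tx": 0.0195, "ty": 0.0164, "tz": 0, "wx": 0, "wy": 0, "wz": 0}
    - {"fingers": 0.042, "tx": 0.0156, "ty": 0.0131, "tz": 0, "wx": 0, "wy": 0, "wz": 0}
    - {"fingers": 0.042, "tx": 0.0078, "ty": 0.0065, "tz": 0, "wx": 0, "wy": 0, "wz": 0}

```text
time: 21.73
position: [0.6291, 0.099, 0.1163]
tcp_rot: [-2.218, -2.222, 0.001]
wrist_force: [-0.9, 0.7, -2.6]
gripper_width: 0.0478
grip_force: 20.0
```

>>> carry_out:
  plan:
    - {"fingers": 0.042, "tx": 0, "ty": 0, "tz": 0, "wx": 0, "wy": 0, "wz": 0}
    - {"fingers": 0.042, "tx": 0, "ty": 0, "tz": 0, "wx": 0, "wy": 0, "wz": 0}
    - {"fingers": 0.042, "tx": 0, "ty": 0, "tz": 0.01, "wx": 0, "wy": 0, "wz": 0}
    - {"fingers": 0.042, "tx": 0, "ty": 0, "tz": 0.016, "wx": 0, "wy": 0, "wz": 0}
    - {"fingers": 0.042, "tx": 0, "ty": 0, "tz": 0.016, "wx": 0, "wy": 0, "wz": 0}
    - {"fingers": 0.042, "tx": 0, "ty": 0, "tz": 0.016, "wx": 0, "wy": 0, "wz": 0}
    - {"fingers": 0.042, "tx": 0, "ty": 0, "tz": 0.014, "wx": 0, "wy": 0, "wz": 0}
    - {"fingers": 0.042, "tx": 0, "ty": 0, "tz": 0.01, "wx": 0, "wy": 0, "wz": 0}
    - {"fingers": 0.042, "tx": 0, "ty": 0, "tz": 0.006, "wx": 0, "wy": 0, "wz": 0}
    - {"fingers": 0.042, "tx": 0, "ty": 0, "tz": 0, "wx": 0, "wy": 0, "wz": 0}
    - {"fingers": 0.042, "tx": 0, "ty": 0, "tz": 0, "wx": 0, "wy": 0, "wz": 0}
    - {"fingers": 0.042, "tx": 0, "ty": 0, "tz": 0, "wx": 0, "wy": 0, "wz": 0}

```text
time: 22.73
position: [0.6297, 0.0961, 0.0312]
tcp_rot: [2.22, 2.22, 0.002]
wrist_force: [0.2, 0.2, -2.1]
gripper_width: 0.0478
grip_force: 20.0
```

>>> carry_out:
  plan:
    - {"fingers": 0.042, "tx": 0, "ty": 0, "tz": 0.004, "wx": 0, "wy": 0, "wz": 0}
    - {"fingers": 0.042, "tx": 0, "ty": 0, "tz": 0.003, "wx": 0, "wy": 0, "wz": 0}
    - {"fingers": 0.042, "tx": 0, "ty": 0, "tz": 0.002, "wx": 0, "wy": 0, "wz": 0}
    - {"fingers": 0.042, "tx": 0, "ty": 0, "tz": 0.001, "wx": 0, "wy": 0, "wz": 0}
    - {"fingers": 0.042, "tx": 0, "ty": 0, "tz": 0.001, "wx": 0, "wy": 0, "wz": 0}
    - {"fingers": 0.042, "tx": 0, "ty": 0, "tz": 0.001, "wx": 0, "wy": 0, "wz": 0}
    - {"fingers": 0.042, "tx": 0, "ty": 0, "tz": 0, "wx": 0, "wy": 0, "wz": 0}
    - {"fingers": 0.042, "tx": 0, "ty": 0, "tz": 0, "wx": 0, "wy": 0, "wz": 0}

```text
time: 23.4
position: [0.6289, 0.0963, 0.0183]
tcp_rot: [2.221, 2.221, 0.0]
wrist_force: [-2.1, -0.4, -0.2]
gripper_width: 0.0475
grip_force: 20.0
```

>>> carry_out:
  plan:
    - {"fingers": 0.042, "tx": 0, "ty": 0, "tz": 0.001, "wx": 0, "wy": 0, "wz": 0}
    - {"fingers": 0.042, "tx": 0, "ty": 0, "tz": 0, "wx": 0, "wy": 0, "wz": 0}
    - {"fingers": 0.042, "tx": 0, "ty": 0, "tz": 0, "wx": 0, "wy": 0, "wz": 0}

```text
time: 23.65
position: [0.6289, 0.0962, 0.0183]
tcp_rot: [2.221, 2.222, -0.0]
wrist_force: [-3.5, 0.5, 6.0]
gripper_width: 0.0477
grip_force: 20.0
```

>>> carry_out:
  plan:
    - {"fingers": 0.0919, "tx": 0, "ty": 0, "tz": 0, "wx": 0, "wy": 0, "wz": 0}
    - {"fingers": 0.0919, "tx": 0, "ty": 0, "tz": 0, "wx": 0, "wy": 0, "wz": 0}
    - {"fingers": 0.0919, "tx": 0, "ty": 0, "tz": 0, "wx": 0, "wy": 0, "wz": 0}
    - {"fingers": 0.0919, "tx": 0, "ty": 0, "tz": 0, "wx": 0, "wy": 0, "wz": 0}
    - {"fingers": 0.0919, "tx": 0, "ty": 0, "tz": 0, "wx": 0, "wy": 0, "wz": 0}
    - {"fingers": 0.0919, "tx": 0, "ty": 0, "tz": -0.01, "wx": 0, "wy": 0, "wz": 0}
    - {"fingers": 0.0919, "tx": 0, "ty": 0, "tz": -0.02, "wx": 0, "wy": 0, "wz": 0}
    - {"fingers": 0.0919, "tx": 0, "ty": 0, "tz": -0.03, "wx": 0, "wy": 0, "wz": 0}
    - {"fingers": 0.0919, "tx": 0, "ty": 0, "tz": -0.03, "wx": 0, "wy": 0, "wz": 0}
    - {"fingers": 0.0919, "tx": 0, "ty": 0, "tz": -0.02, "wx": 0, "wy": 0, "wz": 0}
    - {"fingers": 0.0919, "tx": 0, "ty": 0, "tz": -0.01, "wx": 0, "wy": 0, "wz": 0}
    - {"fingers": 0.0919, "tx": 0, "ty": 0, "tz": 0, "wx": 0, "wy": 0, "wz": 0}

```text
time: 24.65
position: [0.6309, 0.0962, 0.1408]
tcp_rot: [2.218, 2.218, 0.006]
wrist_force: [-0.4, -0.6, 0.5]
gripper_width: 0.0917
grip_force: 0.0
```

>>> carry_out:
  plan:
    - {"fingers": 0.0919, "tx": -0.015, "ty": -0.008, "tz": 0, "wx": 0, "wy": 0, "wz": 0}
    - {"fingers": 0.0919, "tx": -0.03, "ty": -0.014, "tz": 0, "wx": 0, "wy": 0, "wz": 0}
    - {"fingers": 0.0919, "tx": -0.036, "ty": -0.015, "tz": 0, "wx": 0, "wy": 0, "wz": 0}
    - {"fingers": 0.0919, "tx": -0.036, "ty": -0.015, "tz": 0, "wx": 0, "wy": 0, "wz": 0}
    - {"fingers": 0.0919, "tx": -0.036, "ty": -0.015, "tz": 0, "wx": 0, "wy": 0, "wz": 0}
    - {"fingers": 0.0919, "tx": -0.036, "ty": -0.015, "tz": 0, "wx": 0, "wy": 0, "wz": 0}
    - {"fingers": 0.0919, "tx": -0.036, "ty": -0.015, "tz": 0, "wx": 0, "wy": 0, "wz": 0}
    - {"fingers": 0.0919, "tx": -0.036, "ty": -0.015, "tz": 0, "wx": 0, "wy": 0, "wz": 0}
    - {"fingers": 0.0919, "tx": -0.036, "ty": -0.015, "tz": 0, "wx": 0, "wy": 0, "wz": 0}
    - {"fingers": 0.0919, "tx": -0.036, "ty": -0.015, "tz": 0, "wx": 0, "wy": 0, "wz": 0}
    - {"fingers": 0.0919, "tx": -0.034, "ty": -0.015, "tz": 0, "wx": 0, "wy": 0, "wz": 0}
    - {"fingers": 0.0919, "tx": -0.026, "ty": -0.014, "tz": 0, "wx": 0, "wy": 0, "wz": 0}

```text
time: 25.65
position: [0.4557, -0.2984, 0.1353]
tcp_rot: [-2.221, -2.218, 0.001]
wrist_force: [0.4, 0.2, 0.2]
gripper_width: 0.0919
grip_force: 0.0
```

>>> carry_out:
  plan:
    - {"fingers": 0.0919, "tx": -0.014, "ty": -0.008, "tz": 0, "wx": 0, "wy": 0, "wz": 0}
    - {"fingers": 0.0919, "tx": 0, "ty": 0, "tz": 0, "wx": 0, "wy": 0, "wz": 0}
    - {"fingers": 0.0919, "tx": 0, "ty": 0, "tz": 0, "wx": 0, "wy": 0, "wz": 0}
    - {"fingers": 0.0919, "tx": 0, "ty": 0, "tz": 0, "wx": 0, "wy": 0, "wz": 0}

```text
time: 25.98
position: [0.4496, -0.3094, 0.1359]
tcp_rot: [-2.219, -2.22, -0.001]
wrist_force: [-0.5, 0.4, 0.2]
gripper_width: 0.0921
grip_force: 0.0
```

>>> carry_out:
  plan:
    - {"fingers": 0.0919, "tx": 0, "ty": 0, "tz": 0.02, "wx": 0, "wy": 0, "wz": 0}
    - {"fingers": 0.0919, "tx": 0, "ty": 0, "tz": 0.025, "wx": 0, "wy": 0, "wz": 0}
    - {"fingers": 0.0919, "tx": 0, "ty": 0, "tz": 0.025, "wx": 0, "wy": 0, "wz": 0}
    - {"fingers": 0.0919, "tx": 0, "ty": 0, "tz": 0.025, "wx": 0, "wy": 0, "wz": 0}
    - {"fingers": 0.0919, "tx": 0, "ty": 0, "tz": 0.02, "wx": 0, "wy": 0, "wz": 0}
    - {"fingers": 0.0919, "tx": 0, "ty": 0, "tz": 0.015, "wx": 0, "wy": 0, "wz": 0}
    - {"fingers": 0.0919, "tx": 0, "ty": 0, "tz": 0.009, "wx": 0, "wy": 0, "wz": 0}
    - {"fingers": 0.0919, "tx": 0, "ty": 0, "tz": 0.004, "wx": 0, "wy": 0, "wz": 0}
    - {"fingers": 0.0919, "tx": 0, "ty": 0, "tz": 0, "wx": 0, "wy": 0, "wz": 0}

```text
time: 26.73
position: [0.4498, -0.3096, -0.0066]
tcp_rot: [-2.219, -2.222, -0.0]
wrist_force: [0.6, -0.0, 0.2]
gripper_width: 0.0918
grip_force: 0.0
```

>>> carry_out:
  plan:
    - {"fingers": 0.034, "tx": 0, "ty": 0, "tz": 0, "wx": 0, "wy": 0, "wz": 0}
    - {"fingers": 0.034, "tx": 0, "ty": 0, "tz": 0, "wx": 0, "wy": 0, "wz": 0}
    - {"fingers": 0.034, "tx": 0, "ty": 0, "tz": 0, "wx": 0, "wy": 0, "wz": 0}
    - {"fingers": 0.034, "tx": 0, "ty": 0, "tz": 0, "wx": 0, "wy": 0, "wz": 0}
    - {"fingers": 0.034, "tx": 0, "ty": 0, "tz": 0, "wx": 0, "wy": 0, "wz": 0}
    - {"fingers": 0.034, "tx": 0, "ty": 0, "tz": 0, "wx": 0, "wy": 0, "wz": 0}
    - {"fingers": 0.034, "tx": 0, "ty": 0, "tz": 0, "wx": 0, "wy": 0, "wz": 0}
    - {"fingers": 0.034, "tx": 0, "ty": 0, "tz": 0, "wx": 0, "wy": 0, "wz": 0}
    - {"fingers": 0.034, "tx": 0, "ty": 0, "tz": 0, "wx": 0, "wy": 0, "wz": 0}
  grip_force: 15

```text
time: 27.48
position: [0.4497, -0.3108, -0.0058]
tcp_rot: [-2.221, -2.221, 0.0]
wrist_force: [-0.6, 0.0, 0.7]
gripper_width: 0.0394
grip_force: 15.0
```

>>> carry_out:
  plan:
    - {"fingers": 0.034, "tx": 0, "ty": 0, "tz": -0.006, "wx": 0, "wy": 0, "wz": 0}
    - {"fingers": 0.034, "tx": 0, "ty": 0, "tz": -0.012, "wx": 0, "wy": 0, "wz": 0}
    - {"fingers": 0.034, "tx": 0, "ty": 0, "tz": -0.017, "wx": 0, "wy": 0, "wz": 0}
    - {"fingers": 0.034, "tx": 0, "ty": 0, "tz": -0.017, "wx": 0, "wy": 0, "wz": 0}
    - {"fingers": 0.034, "tx": 0, "ty": 0, "tz": -0.017, "wx": 0, "wy": 0, "wz": 0}
    - {"fingers": 0.034, "tx": 0, "ty": 0, "tz": -0.017, "wx": 0, "wy": 0, "wz": 0}
    - {"fingers": 0.034, "tx": 0, "ty": 0, "tz": -0.016, "wx": 0, "wy": 0, "wz": 0}
    - {"fingers": 0.034, "tx": 0, "ty": 0, "tz": -0.012, "wx": 0, "wy": 0, "wz": 0}
    - {"fingers": 0.034, "tx": 0, "ty": 0, "tz": -0.006, "wx": 0, "wy": 0, "wz": 0}
    - {"fingers": 0.034, "tx": 0, "ty": 0, "tz": 0, "wx": 0, "wy": 0, "wz": 0}
    - {"fingers": 0.034, "tx": 0, "ty": 0, "tz": 0, "wx": 0, "wy": 0, "wz": 0}

```text
time: 28.4
position: [0.4497, -0.3107, 0.114]
tcp_rot: [-2.221, -2.221, -0.0]
wrist_force: [-0.5, 0.6, -2.5]
gripper_width: 0.0396
grip_force: 15.0
```

>>> carry_out:
  plan:
    - {"fingers": 0.034, "tx": 0.0139, "ty": 0.005, "tz": 0, "wx": 0, "wy": 0, "wz": 0}
    - {"fingers": 0.034, "tx": 0.0277, "ty": 0.01, "tz": 0, "wx": 0, "wy": 0, "wz": 0}
    - {"fingers": 0.034, "tx": 0.0346, "ty": 0.0126, "tz": 0, "wx": 0, "wy": 0, "wz": 0}
    - {"fingers": 0.034, "tx": 0.0346, "ty": 0.0126, "tz": 0, "wx": 0, "wy": 0, "wz": 0}
    - {"fingers": 0.034, "tx": 0.0346, "ty": 0.0126, "tz": 0, "wx": 0, "wy": 0, "wz": 0}
    - {"fingers": 0.034, "tx": 0.0346, "ty": 0.0126, "tz": 0, "wx": 0, "wy": 0, "wz": 0}
    - {"fingers": 0.034, "tx": 0.0346, "ty": 0.0126, "tz": 0, "wx": 0, "wy": 0, "wz": 0}
    - {"fingers": 0.034, "tx": 0.0346, "ty": 0.0126, "tz": 0, "wx": 0, "wy": 0, "wz": 0}
    - {"fingers": 0.034, "tx": 0.0346, "ty": 0.0126, "tz": 0, "wx": 0, "wy": 0, "wz": 0}
    - {"fingers": 0.034, "tx": 0.0346, "ty": 0.0126, "tz": 0, "wx": 0, "wy": 0, "wz": 0}
    - {"fingers": 0.034, "tx": 0.0346, "ty": 0.0126, "tz": 0, "wx": 0, "wy": 0, "wz": 0}
    - {"fingers": 0.034, "tx": 0.0346, "ty": 0.0126, "tz": 0, "wx": 0, "wy": 0, "wz": 0}

```text
time: 29.4
position: [0.5897, 0.0799, 0.1127]
tcp_rot: [-2.219, -2.22, 0.002]
wrist_force: [0.8, -0.3, -1.4]
gripper_width: 0.0395
grip_force: 15.0
```

>>> carry_out:
  plan:
    - {"fingers": 0.034, "tx": 0.0346, "ty": 0.0126, "tz": 0, "wx": 0, "wy": 0, "wz": 0}
    - {"fingers": 0.034, "tx": 0.0346, "ty": 0.0126, "tz": 0, "wx": 0, "wy": 0, "wz": 0}
    - {"fingers": 0.034, "tx": 0.0277, "ty": 0.01, "tz": 0, "wx": 0, "wy": 0, "wz": 0}
    - {"fingers": 0.034, "tx": 0.0139, "ty": 0.005, "tz": 0, "wx": 0, "wy": 0, "wz": 0}
    - {"fingers": 0.034, "tx": 0, "ty": 0, "tz": 0, "wx": 0, "wy": 0, "wz": 0}
    - {"fingers": 0.034, "tx": 0, "ty": 0, "tz": 0, "wx": 0, "wy": 0, "wz": 0}
    - {"fingers": 0.034, "tx": 0, "ty": 0, "tz": 0, "wx": 0, "wy": 0, "wz": 0}

```text
time: 29.98
position: [0.6299, 0.1873, 0.113]
tcp_rot: [-2.221, -2.221, 0.003]
wrist_force: [-0.6, 0.3, -1.8]
gripper_width: 0.0392
grip_force: 15.0
```

>>> carry_out:
  plan:
    - {"fingers": 0.034, "tx": 0, "ty": 0, "tz": 0.01, "wx": 0, "wy": 0, "wz": 0}
    - {"fingers": 0.034, "tx": 0, "ty": 0, "tz": 0.016, "wx": 0, "wy": 0, "wz": 0}
    - {"fingers": 0.034, "tx": 0, "ty": 0, "tz": 0.016, "wx": 0, "wy": 0, "wz": 0}
    - {"fingers": 0.034, "tx": 0, "ty": 0, "tz": 0.016, "wx": 0, "wy": 0, "wz": 0}
    - {"fingers": 0.034, "tx": 0, "ty": 0, "tz": 0.014, "wx": 0, "wy": 0, "wz": 0}
    - {"fingers": 0.034, "tx": 0, "ty": 0, "tz": 0.01, "wx": 0, "wy": 0, "wz": 0}
    - {"fingers": 0.034, "tx": 0, "ty": 0, "tz": 0.006, "wx": 0, "wy": 0, "wz": 0}
    - {"fingers": 0.034, "tx": 0, "ty": 0, "tz": 0.004, "wx": 0, "wy": 0, "wz": 0}
    - {"fingers": 0.034, "tx": 0, "ty": 0, "tz": 0, "wx": 0, "wy": 0, "wz": 0}
    - {"fingers": 0.034, "tx": 0, "ty": 0, "tz": 0, "wx": 0, "wy": 0, "wz": 0}

```text
time: 30.82
position: [0.6315, 0.1876, 0.0227]
tcp_rot: [2.221, 2.221, 0.001]
wrist_force: [0.4, -0.4, -1.0]
gripper_width: 0.0397
grip_force: 15.0
```

>>> carry_out:
  plan:
    - {"fingers": 0.034, "tx": 0, "ty": 0, "tz": 0.002, "wx": 0, "wy": 0, "wz": 0}
    - {"fingers": 0.034, "tx": 0, "ty": 0, "tz": 0.002, "wx": 0, "wy": 0, "wz": 0}
    - {"fingers": 0.034, "tx": 0, "ty": 0, "tz": 0.001, "wx": 0, "wy": 0, "wz": 0}
    - {"fingers": 0.034, "tx": 0, "ty": 0, "tz": 0.001, "wx": 0, "wy": 0, "wz": 0}
    - {"fingers": 0.034, "tx": 0, "ty": 0, "tz": 0, "wx": 0, "wy": 0, "wz": 0}
    - {"fingers": 0.034, "tx": 0, "ty": 0, "tz": 0, "wx": 0, "wy": 0, "wz": 0}

```text
time: 31.32
position: [0.631, 0.1876, 0.0161]
tcp_rot: [-2.221, -2.221, 0.0]
wrist_force: [-0.4, 0.2, -1.1]
gripper_width: 0.0394
grip_force: 15.0
```

>>> carry_out:
  plan:
    - {"fingers": 0.034, "tx": 0, "ty": 0, "tz": 0.001, "wx": 0, "wy": 0, "wz": 0}
    - {"fingers": 0.034, "tx": 0, "ty": 0, "tz": 0.001, "wx": 0, "wy": 0, "wz": 0}
    - {"fingers": 0.034, "tx": 0, "ty": 0, "tz": 0.001, "wx": 0, "wy": 0, "wz": 0}
    - {"fingers": 0.034, "tx": 0, "ty": 0, "tz": 0, "wx": 0, "wy": 0, "wz": 0}
    - {"fingers": 0.034, "tx": 0, "ty": 0, "tz": 0, "wx": 0, "wy": 0, "wz": 0}

```text
time: 31.73
position: [0.6312, 0.1876, 0.0141]
tcp_rot: [2.221, 2.221, 0.0]
wrist_force: [-3.3, -0.8, 5.3]
gripper_width: 0.0398
grip_force: 15.0
```

Contact. Releasing, rising and backing off so the cameras have a clear view.

>>> carry_out:
  plan:
    - {"fingers": 0.0919, "tx": 0, "ty": 0, "tz": 0, "wx": 0, "wy": 0, "wz": 0}
    - {"fingers": 0.0919, "tx": 0, "ty": 0, "tz": 0, "wx": 0, "wy": 0, "wz": 0}
    - {"fingers": 0.0919, "tx": 0, "ty": 0, "tz": 0, "wx": 0, "wy": 0, "wz": 0}
    - {"fingers": 0.0919, "tx": 0, "ty": 0, "tz": 0, "wx": 0, "wy": 0, "wz": 0}
    - {"fingers": 0.0919, "tx": 0, "ty": 0, "tz": 0, "wx": 0, "wy": 0, "wz": 0}
    - {"fingers": 0.0919, "tx": 0, "ty": 0, "tz": 0, "wx": 0, "wy": 0, "wz": 0}
    - {"fingers": 0.0919, "tx": 0, "ty": 0, "tz": -0.01, "wx": 0, "wy": 0, "wz": 0}
    - {"fingers": 0.0919, "tx": 0, "ty": 0, "tz": -0.02, "wx": 0, "wy": 0, "wz": 0}
    - {"fingers": 0.0919, "tx": 0, "ty": 0, "tz": -0.03, "wx": 0, "wy": 0, "wz": 0}
    - {"fingers": 0.0919, "tx": 0, "ty": 0, "tz": -0.03, "wx": 0, "wy": 0, "wz": 0}
    - {"fingers": 0.0919, "tx": 0, "ty": 0, "tz": -0.02, "wx": 0, "wy": 0, "wz": 0}
    - {"fingers": 0.0919, "tx": 0, "ty": 0, "tz": -0.01, "wx": 0, "wy": 0, "wz": 0}

```text
time: 32.73
position: [0.6332, 0.1879, 0.1381]
tcp_rot: [2.218, 2.219, 0.008]
wrist_force: [0.3, 0.7, 0.3]
gripper_width: 0.0921
grip_force: 0.0
```

>>> carry_out:
  plan:
    - {"fingers": 0.0919, "tx": 0.005, "ty": -0.012, "tz": 0, "wx": 0, "wy": 0, "wz": 0}
    - {"fingers": 0.0919, "tx": 0.015, "ty": -0.025, "tz": 0, "wx": 0, "wy": 0, "wz": 0}
    - {"fingers": 0.0919, "tx": 0.02, "ty": -0.03, "tz": 0, "wx": 0, "wy": 0, "wz": 0}
    - {"fingers": 0.0919, "tx": 0.02, "ty": -0.03, "tz": 0, "wx": 0, "wy": 0, "wz": 0}
    - {"fingers": 0.0919, "tx": 0.02, "ty": -0.03, "tz": 0, "wx": 0, "wy": 0, "wz": 0}
    - {"fingers": 0.0919, "tx": 0.02, "ty": -0.03, "tz": 0, "wx": 0, "wy": 0, "wz": 0}
    - {"fingers": 0.0919, "tx": 0.02, "ty": -0.03, "tz": 0, "wx": 0, "wy": 0, "wz": 0}
    - {"fingers": 0.0919, "tx": 0.02, "ty": -0.02, "tz": 0, "wx": 0, "wy": 0, "wz": 0}
    - {"fingers": 0.0919, "tx": 0.01, "ty": -0.01, "tz": 0, "wx": 0, "wy": 0, "wz": 0}
    - {"fingers": 0.0919, "tx": 0, "ty": 0, "tz": 0, "wx": 0, "wy": 0, "wz": 0}
    - {"fingers": 0.0919, "tx": 0, "ty": 0, "tz": 0, "wx": 0, "wy": 0, "wz": 0}

```text
time: 33.65
position: [0.4136, 0.3377, 0.1329]
tcp_rot: [2.219, 2.223, -0.001]
wrist_force: [-0.1, -0.2, 0.5]
gripper_width: 0.0921
grip_force: 0.0
```

```bash
python3 - <<'E'
from h import *
s,t=read_camera("scene"),read_camera("top"); print(observe()['position'])
ti=[(.630,.188),(.628,.0963),(.626,.0045),(.6245,-.0875)]
for k,p in enumerate(ti,1):
    h=.052+.01*k
    for C,im in((T,t),(S,s)):
        B=near(red(im),C.proj([*p,h])); print(k,((C.plane(B[0],h)[:2]-p)*1000).round(1),B[1])
v=np.hstack([cv2.resize(t[120:220,90:350],(520,200)),cv2.resize(s[130:300,190:400],(260,210))[:200]])
v=np.vstack([cv2.resize(t[120:220,90:350],(780,300)),cv2.resize(s[150:260,190:400],(780,408))[:290]])
cv2.imwrite("pics/end.png",v[:,:,::-1])
E
```

```text
[0.41462325 0.3369498  0.13295316]
1 [1.2 0.1] 92.5
1 [ 3.7 -0.7] 44.0
2 [0.8 1. ] 160.0
2 [ 3.4 -0.8] 93.5
3 [ 0.1 -1.1] 259.0
3 [ 2.3 -2.6] 173.0
4 [0.7 0.9] 370.5
4 [ 2.9 -0.9] 285.0
```

View pics/end.png

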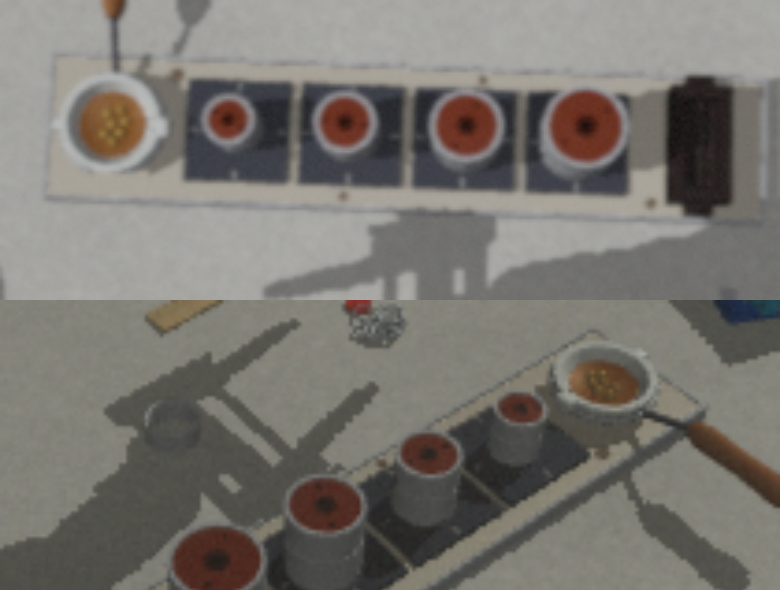

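All four flasks stand upright in order from the dish, smallest to largest. Each measures within about 4 mm of its tile centre, and the robot is clear of everything.

```bash
python3 -c "
from plant import *
print(hand_in())"
```

```text
the job is handed in; nothing more can be done
None
```

The job is handed in: flasks 1–4 stand upright and free on tiles 1–4, smallest next to the melting dish, each measured within about 4 mm of its tile's centre, at about 34 s on the robot's clock; the hand-in call returned no verdict.

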